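# Sort an analyser's transit bolts through the gauge plate of its accessory case

### The arm

A 6-joint arm with a two-finger parallel gripper is mounted at the origin on the work surface. World frame = base frame: x ahead of the robot, y to its left, z up, the work surface at z = 0. Lengths are in m, angles in rad, forces in N, time in s.
With the tool pointing down it reaches from about 0.275 to 0.725 m from the base axis. Payload 5.6 kg.
Tool frame: the origin (TCP) lies on the front face of the gripper's body, between the roots of the fingers; the fingertips stand 73 mm ahead of it and the grasp point (between the pads) lies 54 mm ahead of it; z points along the fingers, x is the direction in which the jaws open and shut, and the axes are right-handed (so a half turn about z gives the same grasp; the last joint's range is limited). The gripper opens to 85 mm and grips with 20 to 120 N. Pads are 22 mm wide; open, the fingers measure 114 mm over their backs; the gripper's body (76 mm by 85 mm) begins 54 mm behind the grasp point. The pads swing forward as they close: fully open they stand 13 mm farther back than shut.
Start: joints at [-1.017, 0.255, 0.108, 0, -1.424, -0.285], TCP at [0.146, -0.53, 0.304] pointing down, gripper open.
Joint ranges: [-2.95, 2.95], [-1.21, 1.97], [-1.09, 1.5], [-2.87, 1.71], [-2.94, -0.07], [-3.05, 3.05]. Speed limits (rad/s): [2.57, 2.57, 3.14, 3.14, 3.14, 3.14].

### API

Orientations are given as [roll, pitch, yaw] about the fixed x, y, z axes, in that order (R = Rz(yaw) Ry(pitch) Rx(roll)).
In Python, from rig import robot gives the robot as it stands. The module is installed in compiled form; this text tells all that it offers.
- The arm moves only by the shell command python3 -m jog 'ROWS' [FORCE]. ROWS is text: rows parted by semicolons, each of 7 numbers parted by spaces: the shift along the world's x, y, z scaled (see below), then the turn, a rotation vector about the world's x, y, z scaled (see below), then the finger opening in mm, from 0 to 85.4. In form: tx ty tz rx ry rz hand; .... A call has 1 to 12 rows; each row is the pose to reach, as a shift and turn from the pose measured when the call began; what a row does not reach only later rows make up. The controller multiplies each number of a shift by 0.5 m and each number of a turn by pi/2 rad. A row lasts 1/8 s, in which the tool goes at most 62.5 mm and 10.7 degrees, less where a joint would pass 70% of its speed; a pose out of reach is approached as far as the arm can. A call with a number of a shift or a turn outside -1 to 1 is refused whole. A call with a gripper value outside its range is refused whole. The fingers move at their own pace and stop on an object; FORCE is the grip in N (left out, the last holds). Time passes only in rows, so rows that repeat a pose let the fingers close. It gives the time, the measured TCP pose, the force and the opening at its end, in the units of the state.
- robot.observe(): the state, without advancing time (a new reading comes with each control period).
- robot.snapshot(name): name is "side" or "top" or "wrist"; returns a dict with "color" (384x512x3 uint8, red, green, blue), "camera_matrix" (3x3 intrinsics, pixels), "pose" (4x4, takes a point from camera to world coordinates). Camera axes: x right, y up, looking along -z (the intrinsics and any distortion apply to the point x, -y, -z); pixel columns grow to the right and rows downward; lengths in m; the calibration is good to about 2 mm. A picture is of the moment at which its call begins. There is no depth.
- robot.close_job(): hands the job in, once; it reports no verdict.
Trained networks look in a picture, given as the dict that the camera call returned (one of the last four; its "shot" number tells which), for a name from the list of things; names that differ only in an ending like _2 or _b are one class to them, and where a whole thing is asked for, a point or a joint stands for the part that bears it (a point fixed in the world has none). Each returns a list of dicts, best first, with "score" (0 to 1); they miss things now and then, are a little off and sometimes report something else, mostly with a low value. They report only what shows in the picture. A call takes as long as a camera call. They do not tell look-alikes from the thing itself.
- robot.spot_in(picture, thing): "location" ([column, row] in pixels, amid what is visible of it).
- robot.regions_of(picture, thing): "mask" (384x512 bool, what is visible of it) and "location" ([column, row] in pixels, amid what is visible of it).
The state is a dict: "time": time; "joint_pos": joint angles; "dq": joint speeds; "joint_torque": joint torques, N m; "eef_pos": TCP position; "orientation": TCP orientation; "wrist_force": force on the tool from outside, world axes, zero at the start; "torque": the same for the moment, N m; "finger_gap": finger opening in m.
Only numpy, scipy, OpenCV 4.12 (cv2) and the standard library are available. Lean on these libraries where they do the work, as an engineer would, in place of code of your own. Each camera call takes 0.05 s, during which the arm holds its last target.

### The job

The analyser's red-headed transit bolts lie loose on the blue mat. First raise the lid of the grey accessory case and lock its folding stay by pushing the knee past straight, so that the lid stays up unaided; then sort every bolt by length, letting each drop through the shortest gauge slot it fits into the compartment below, with nothing left sticking out. Leave the lid up and locked, and the other things on the bench where they stand.

Things in the scene. Friction and masses are not known exactly. Their poses are not given: they have to be found in the camera images.
- case: grey case fixed to the bench, 180 mm deep, 220 wide, 60 high without lid. Origin: centre of its underside; z up; front (handle side) towards its -x, lid hinged at its +x edge. Its top is a 5 mm aluminium gauge plate, flush with the rim, with three parallel slots along the case's x, 55 mm apart. A compartment under each slot: as long as the slot, 36 mm wide, floor 55 mm below the plate's top
- slot_short (a point): centre of the short slot (one dot), 42 x 22 mm, at the plate's top face, axes parallel to the case's (x along the slot). A bolt held level over its slot, parallel to it and centred within about 2 mm, drops through when let go
- slot_medium (a point): centre of the medium slot (two dots), 57 x 22 mm, at the plate's top face, axes parallel to the case's
- slot_long (a point): centre of the long slot (three dots), 72 x 22 mm, at the plate's top face, axes parallel to the case's
- lid (a joint): lid angle (lid 180 x 220 x 6 mm, 0.35 kg, grey frame, clear pane): 0 closed, grows as it is raised; 1.40 rad (80 degrees) is as far as the straightened stay lets it go. The hinge is damped: let go, the lid rests within about 5 degrees of the top and sinks slowly shut from anywhere lower, unless the stay is locked
- lid_hinge (a point): point on the lid's hinge axis, mid-width; it lies 62 mm above the bench, the axis runs along the case's y
- lid_handle (a point): centre of the black bar handle on the lid: a round bar 10 mm thick, 90 mm long along the case's y, on two posts. With the lid closed it lies 150 mm in front of the hinge axis and 38 mm above it, its centre line 32 mm off the lid's outer face, 30 mm behind the lid's front edge
- stay_knee (a joint): knee of the folding stay (two steel links, 74 mm between pivots, on the case's outer +y side): 0 folded (lid closed), grows as the lid rises, 2.80 rad with the links in line, 2.95 at its stop just past straight: locked, holding the lid. It folds towards the case's front; to lock it, push the knee back (towards the case's +x, and down) past straight, with a few newtons, the lid near its top
- stay_thumb (a point): on the knee of the stay: middle of the free part of a red thumb bar, a round bar 12 mm thick along the case's y; it sticks out 36 mm from the lower link, and this point lies 22 mm out from that link's mid-plane, 25 mm out from the case's side wall
- bolt_a: steel hexagon bolt with red head, the short length: 36.5 mm over all, shank 10 mm thick, head 16 mm across flats and 6.5 mm high, about 28 g. Origin on its axis at half its over-all length; x runs from head to tip. It lies on the 2 mm blue mat, on a flat of its head and its tip. May be absent
- bolt_b: steel hexagon bolt with red head, the short length: 36.5 mm over all, shank 10 mm thick, head 16 mm across flats and 6.5 mm high, about 28 g. Origin on its axis at half its over-all length; x runs from head to tip. It lies on the 2 mm blue mat, on a flat of its head and its tip. May be absent
- bolt_c: steel hexagon bolt with red head, the medium length: 51.5 mm over all, shank 10 mm thick, head 16 mm across flats and 6.5 mm high, about 36 g. Origin on its axis at half its over-all length; x runs from head to tip. It lies on the 2 mm blue mat, on a flat of its head and its tip. May be absent
- bolt_d: steel hexagon bolt with red head, the medium length: 51.5 mm over all, shank 10 mm thick, head 16 mm across flats and 6.5 mm high, about 36 g. Origin on its axis at half its over-all length; x runs from head to tip. It lies on the 2 mm blue mat, on a flat of its head and its tip. May be absent
- bolt_e: steel hexagon bolt with red head, the medium length: 51.5 mm over all, shank 10 mm thick, head 16 mm across flats and 6.5 mm high, about 36 g. Origin on its axis at half its over-all length; x runs from head to tip. It lies on the 2 mm blue mat, on a flat of its head and its tip. May be absent
- bolt_f: steel hexagon bolt with red head, the long length: 66.5 mm over all, shank 10 mm thick, head 16 mm across flats and 6.5 mm high, about 44 g. Origin on its axis at half its over-all length; x runs from head to tip. It lies on the 2 mm blue mat, on a flat of its head and its tip. May be absent
- bolt_g: steel hexagon bolt with red head, the long length: 66.5 mm over all, shank 10 mm thick, head 16 mm across flats and 6.5 mm high, about 44 g. Origin on its axis at half its over-all length; x runs from head to tip. It lies on the 2 mm blue mat, on a flat of its head and its tip. May be absent
- bolt_h: steel hexagon bolt with red head, the long length: 66.5 mm over all, shank 10 mm thick, head 16 mm across flats and 6.5 mm high, about 44 g. Origin on its axis at half its over-all length; x runs from head to tip. It lies on the 2 mm blue mat, on a flat of its head and its tip. May be absent
- weight: steel knob weight, 32 mm across, 38 mm high, 200 g, standing among the bolts; origin under its centre. Bystander
- block: aluminium tube block, 45 x 30 x 30 mm, 150 g, among the bolts; origin under its centre. Bystander
- spanner: open-ended spanner, 170 mm long, 8 mm thick, lying flat; origin under its centre, x along it. Bystander
- tip_box: closed pipette-tip box, white with blue top, 87 x 124 x 62 mm; origin under its centre. Bystander
- dishes: two stacked dishes, 90 mm across, 30 mm high; origin under their centre. Bystander
There are look-alikes about, which are no part of the job. What is shaped like the bolt_g but orange is not meant.

How it is judged:
By the outcome, as a careful person would: the job done as asked, in the order asked, and still so for the second after the job is handed in, with the robot touching nothing.
Of bolt_a, bolt_b, bolt_c, bolt_d, bolt_e, bolt_f, bolt_g, bolt_h only 6 to 8 are there at a start; the rules pass over those that are not, and their reading is None.
At some moment in a run one of bolt_a, bolt_b, bolt_c, bolt_d, bolt_e, bolt_f, bolt_g, bolt_h may be knocked a few centimetres aside while the robot is not near it.
Once in a run the grip may slacken for a moment while it holds something.
It also fails if it takes over 208 s, if anything falls off the work surface, if the arm or the gripper's body presses on something with over 40 N, if the wrist force passes 120 N, or if a joint passes its speed limit or range.

## Working session

There is one attempt and no reset: what is moved stays moved. The work goes in short steps, Python scripts to look and compute and a shell command to move; the robot and the scene stay as the last step left them, time stands still between calls to the robot, and variables do not carry over. Pictures are saved under pics/ and viewed, and the job is handed in when it is done.

```bash
ls; mkdir -p pics
python3 - <<'E'
from rig import robot
import cv2,numpy as np
s=robot.observe()
for k,v in s.items(): print(k,np.round(v,4))
for n in ["side","top","wrist"]:
    p=robot.snapshot(n); print(n,p.keys()); print(np.round(p["camera_matrix"],1).tolist(),np.round(p["pose"],3).tolist())
    cv2.imwrite(f"pics/{n}0.png",cv2.cvtColor(cv2.resize(p["color"],(800,600),interpolation=cv2.INTER_CUBIC),cv2.COLOR_RGB2BGR))
E
```

```text
pics
time 0.0
joint_pos [-1.0174e+00  2.5580e-01  1.0700e-01 -5.0000e-04 -1.4239e+00 -2.8460e-01]
dq [-0.0008 -0.0013  0.002   0.0004  0.0018 -0.0013]
joint_torque [ 1.10000e-03 -3.86623e+01  2.37943e+01  5.36500e+00 -6.10000e-03
 -0.00000e+00]
eef_pos [ 0.146  -0.5299  0.303 ]
orientation [-3.1415e+00 -1.9000e-03  1.8395e+00]
wrist_force [ 0.4441 -0.1784  0.3694]
torque [ 0.0178 -0.0278  0.0167]
finger_gap 0.0853
side dict_keys(['color', 'camera_matrix', 'pose', 'shot'])
[[390.6, 0.0, 256.4], [0.0, 390.6, 190.7], [0.0, 0.0, 1.0]] [[0.805, 0.287, -0.52, 0.011], [-0.594, 0.374, -0.712, -0.879], [-0.01, 0.882, 0.472, 0.607], [0.0, 0.0, 0.0, 1.0]]
top dict_keys(['color', 'camera_matrix', 'pose', 'shot'])
[[475.4, 0.0, 249.9], [0.0, 475.4, 186.3], [0.0, 0.0, 1.0]] [[0.011, 0.992, -0.123, 0.42], [-1.0, 0.013, 0.02, -0.087], [0.021, 0.123, 0.992, 1.457], [0.0, 0.0, 0.0, 1.0]]
wrist dict_keys(['color', 'camera_matrix', 'pose', 'shot'])
[[284.4, 0.0, 252.9], [0.0, 284.4, 191.5], [0.0, 0.0, 1.0]] [[-0.266, -0.913, -0.309, 0.067], [0.964, -0.251, -0.086, -0.552], [0.001, -0.32, 0.947, 0.373], [0.0, 0.0, 0.0, 1.0]]
```

View pics/top0.png

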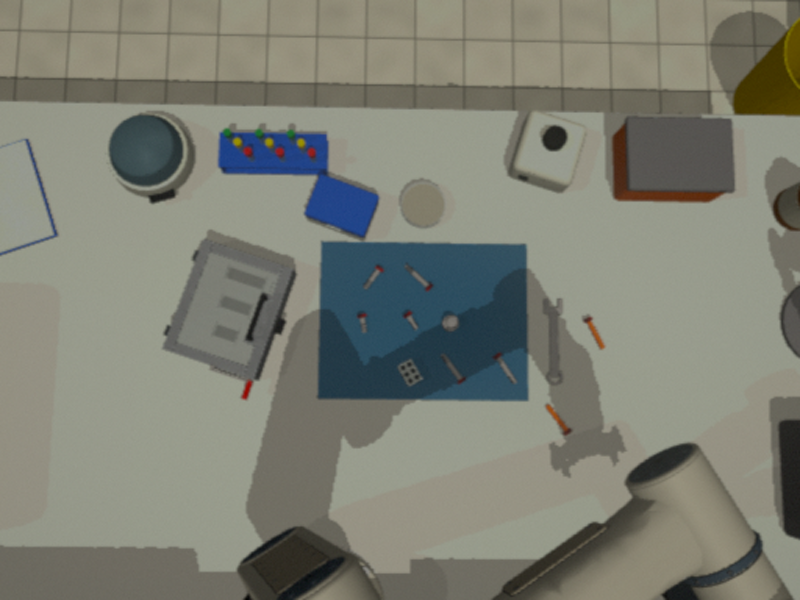

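View pics/side0.png

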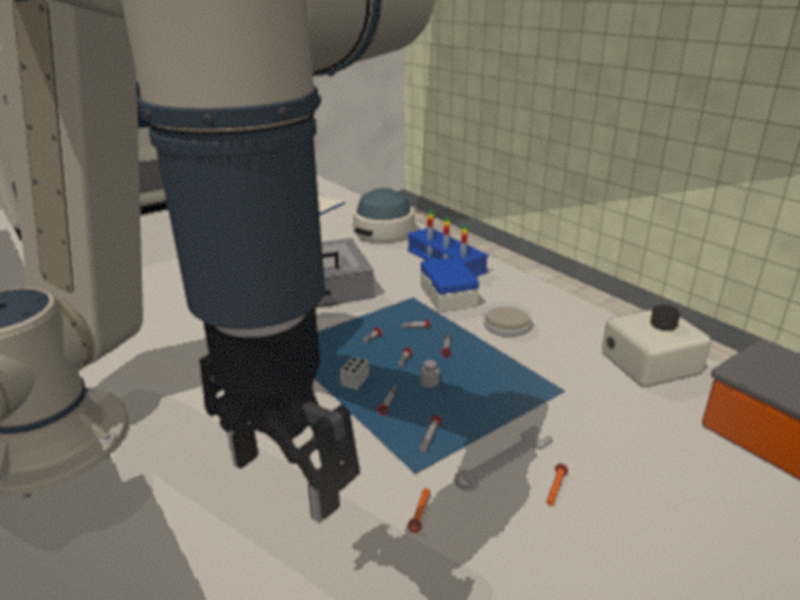

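View pics/wrist0.png

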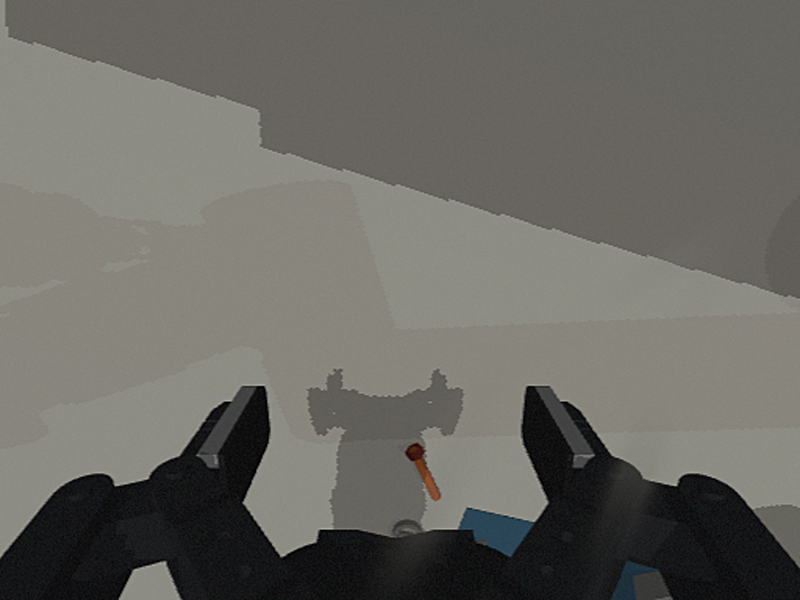

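The top view shows six red-headed bolts on the mat at about (373,276), (418,276), (363,321), (411,320), (453,368) and (505,368). Two orange look-alikes lie off the mat at (593,331) and (558,418). The case is at (230,305), its handle facing right (-y), with the red thumb bar at (247,390). Next I'll build the measuring helpers.

```bash
cat > h.py <<'E'
from rig import robot
import cv2,numpy as np
from scipy.spatial.transform import Rotation as Rot
def proj(p,P):
    P=np.atleast_2d(P).astype(float); T=np.linalg.inv(p["pose"]); c=P@T[:3,:3].T+T[:3,3]
    c=c*[1,-1,-1]; q=c@p["camera_matrix"].T; return q[:,:2]/q[:,2:]
def unproj(p,uv,z):
    uv=np.atleast_2d(uv).astype(float); d=np.c_[uv,np.ones(len(uv))]@np.linalg.inv(p["camera_matrix"]).T*[1,-1,-1]
    d=d@p["pose"][:3,:3].T; o=p["pose"][:3,3]; return o+d*((z-o[2])/d[:,2])[:,None]
def save(p,name,crop=None,pts=(),lines=()):
    im=cv2.cvtColor(p["color"],cv2.COLOR_RGB2BGR); u0,v0,u1,v1=crop or (0,0,512,384)
    f=min(800/(u1-u0),600/(v1-v0)); im=cv2.resize(im[v0:v1,u0:u1],None,fx=f,fy=f,interpolation=cv2.INTER_CUBIC)
    t=lambda q:tuple(int(x) for x in (np.array(q)-[u0,v0]+0.5)*f)
    for q in pts: cv2.circle(im,t(q),3,(0,255,0),1)
    for a,b in lines: cv2.line(im,t(a),t(b),(0,255,255),1)
    cv2.imwrite(f"pics/{name}.png",im[:600,:800])
def pose():
    s=robot.observe(); return np.array(s["eef_pos"]),Rot.from_euler("xyz",s["orientation"])
def rows(target,R=None):
    "scaled shift and turn from now"
    p,R0=pose(); d=(np.array(target)-p)/0.5
    rv=(R*R0.inv()).as_rotvec()/(np.pi/2) if R is not None else np.zeros(3)
    print("jog",np.round(d,4),np.round(rv,4)); return d,rv
E
python3 - <<'E'
from h import *
p=robot.snapshot("top")
for n in ["case","slot_short","slot_medium","slot_long","lid_handle","stay_thumb","bolt_a","bolt_c","bolt_f","weight","block"]:
    for r in robot.regions_of(p,n):
        m=r["mask"].astype(np.uint8); z={"case":.06,"lid_handle":.1,"stay_thumb":.06}.get(n,.01)
        rect=cv2.minAreaRect(np.argwhere(m)[:,::-1].astype(np.float32)) if m.sum()>3 else None
        print(n,round(r["score"],2),np.round(r["location"],1),m.sum(),np.round(unproj(p,r["location"],z)[0],3),rect and np.round(rect[1],1),rect and round(rect[2]))
save(p,"case1",(95,140,205,265)); save(p,"mat1",(200,150,400,290))
E
```

```text
case 0.97 [147.9 199.5] 4998 [0.55  0.184 0.06 ] [70.6 87.5] 21
slot_short 0.61 [145.8 201.8] 4996 [0.548 0.2   0.01 ] [69.7 88.5] 21
slot_medium 0.76 [147.8 197.6] 5146 [0.56  0.195 0.01 ] [70.8 89. ] 21
slot_long 0.97 [147.1 199. ] 4894 [0.556 0.196 0.01 ] [69.5 87.6] 20
lid_handle 0.69 [147.7 201.4] 4551 [0.541 0.177 0.1  ] [61. 77.] 20
stay_thumb 0.47 [154.8 244.3] 88 [0.42  0.159 0.06 ] [26.9 11.4] 43
bolt_a 0.62 [320.1 232.2] 103 [ 0.462 -0.331  0.01 ] [22.2  5. ] 56
bolt_a 0.62 [378.5 212.9] 69 [ 0.523 -0.511  0.01 ] [20.6  3.6] 63
bolt_a 0.57 [263.7 205.7] 58 [ 0.54  -0.159  0.01 ] [12.1  5.2] 49
bolt_a 0.43 [238.6 176.7] 48 [ 0.629 -0.081  0.01 ] [ 3.4 13.8] 37
bolt_a 0.38 [360.2 269.2] 72 [ 0.352 -0.452  0.01 ] [20.2  3.6] 52
bolt_c 0.62 [320.1 232.2] 103 [ 0.462 -0.331  0.01 ] [22.2  5. ] 56
bolt_c 0.62 [378.5 212.9] 69 [ 0.523 -0.511  0.01 ] [20.6  3.6] 63
bolt_c 0.57 [263.7 205.7] 58 [ 0.54  -0.159  0.01 ] [12.1  5.2] 49
bolt_c 0.43 [238.6 176.7] 48 [ 0.629 -0.081  0.01 ] [ 3.4 13.8] 37
bolt_c 0.38 [360.2 269.2] 72 [ 0.352 -0.452  0.01 ] [20.2  3.6] 52
bolt_f 0.62 [320.1 232.2] 103 [ 0.462 -0.331  0.01 ] [22.2  5. ] 56
bolt_f 0.62 [378.5 212.9] 69 [ 0.523 -0.511  0.01 ] [20.6  3.6] 63
bolt_f 0.57 [263.7 205.7] 58 [ 0.54  -0.159  0.01 ] [12.1  5.2] 49
bolt_f 0.43 [238.6 176.7] 48 [ 0.629 -0.081  0.01 ] [ 3.4 13.8] 37
bolt_f 0.38 [360.2 269.2] 72 [ 0.352 -0.452  0.01 ] [20.2  3.6] 52
weight 0.43 [286.5 205.6] 97 [ 0.541 -0.229  0.01 ] [10. 10.] 90
block 0.69 [263.4 238.7] 154 [ 0.44  -0.159  0.01 ] [15.  10.4] 60
```

View pics/case1.png

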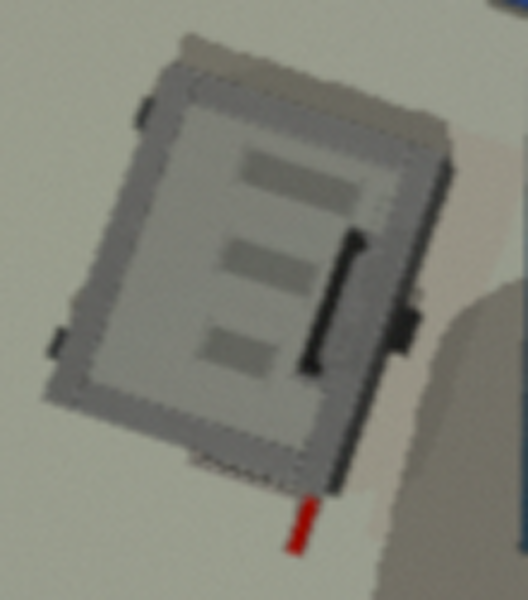

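View pics/mat1.png

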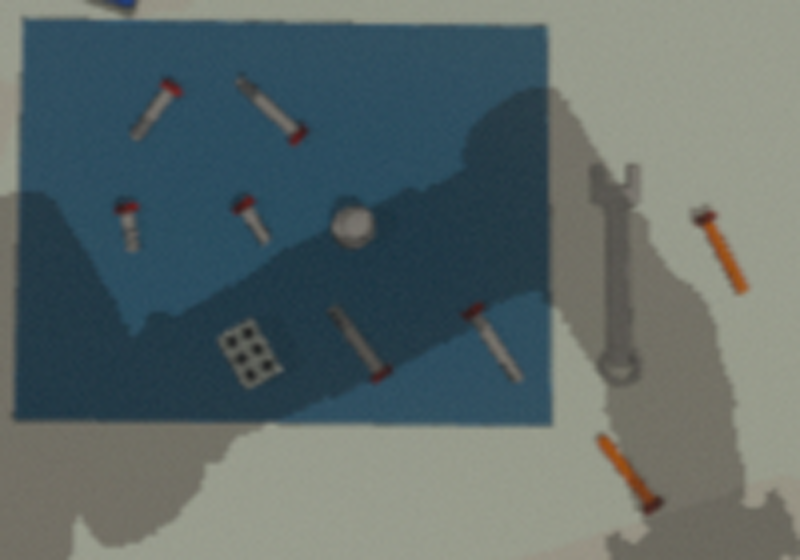

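```bash
cat >> h.py <<'E'
def caseT(c):
    x,y,a=c; T=np.eye(4); T[:2,:2]=[[np.cos(a),-np.sin(a)],[np.sin(a),np.cos(a)]]; T[:2,3]=x,y; return T
def cw(c,P):
    P=np.atleast_2d(P).astype(float); T=caseT(c); return P@T[:3,:3].T+T[:3,3]
E
python3 - <<'E'
from h import *
from scipy.optimize import least_squares
p=robot.snapshot("top")
px=np.array([(172,62),(452,158),(335,492),(45,398)])/4.8+[95,140]-0.5
# lid top corners: hinge/far(-y), front/far, front/near(+y), hinge/near ; front ones on case rim lower edge ~ z .06
M=np.array([(90,-110,68),(-90,-110,66),(-90,110,66),(90,110,68)])/1000
f=lambda c:(proj(p,cw(c,M))-px).ravel()
r=least_squares(f,[.55,.18,1.3]); print(r.x,np.rad2deg(r.x[2]),np.round(r.fun,1))
c=r.x
H=cw(c,np.array([(-60,-45,100),(-60,45,100)])/1000); print(proj(p,H)*1, H)
for n,q in dict(long=(314,180),med=(270,266),short=(238,352)).items():
    w=unproj(p,np.array(q)/4.8+[95,140]-.5,.06)[0]; T=caseT(c); print(n,np.round((np.linalg.inv(T)@np.r_[w,1])[:3],4))
thumb=unproj(p,np.array((303,525))/4.8+[95,140]-.5,.05)[0]; print("thumb",(np.linalg.inv(caseT(c))@np.r_[thumb,1])[:3])
save(p,"case2",(95,140,205,265),pts=np.r_[proj(p,cw(c,M)),proj(p,H)])
E
```

```text
[0.55676209 0.1860963  1.2609546 ] 72.24737664694264 [ 0.5 -0.2 -0.2 -1.  -0.9  0.7  0.6  0.5]
[[169.82537194 187.58924794]
 [159.18659213 217.39949133]] [[0.5813248  0.11523253 0.1       ]
 [0.49561043 0.14267424 0.1       ]]
long [-0.0146 -0.0682  0.06  ]
med [-0.0071 -0.0095  0.06  ]
short [-0.0066  0.0463  0.06  ]
thumb [-0.07779622  0.13295922  0.05      ]
```

View pics/case2.png

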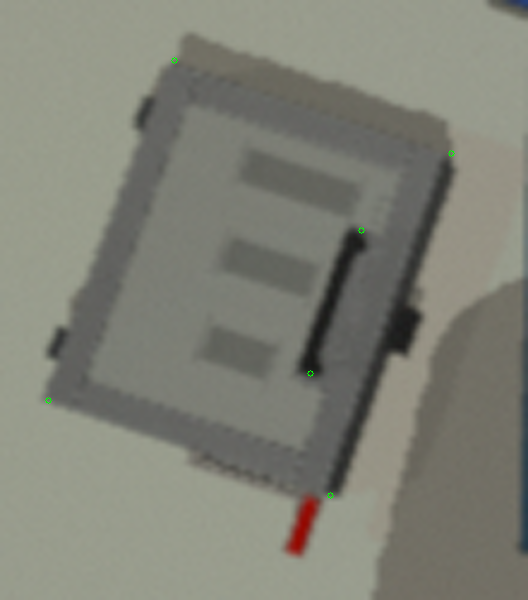

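The case fit agrees with the image to about 1 px: its origin is near (0.557, 0.186) and its yaw about 72°. I'll move to a viewpoint over the mat and then on to the handle.

```bash
python3 -m jog '0.5 0.7 0.1 0 0 -0.369 85; 0.5 0.7 0.1 0 0 -0.369 85; 0.5 0.7 0.1 0 0 -0.369 85; 0.5 0.7 0.1 0 0 -0.369 85; 0.5 0.7 0.1 0 0 -0.369 85; 0.5 0.7 0.1 0 0 -0.369 85; 0.5 0.7 0.1 0 0 -0.369 85; 0.5 0.7 0.1 0 0 -0.369 85; 0.5 0.7 0.1 0 0 -0.369 85' 40
python3 - <<'E'
from h import *
p=robot.snapshot("wrist"); save(p,"wmat1")
p=robot.snapshot("top"); save(p,"tmat1",(190,140,400,290))
rows([0.5385,0.129,0.26],Rot.from_euler("xyz",[np.pi,0,1.261]))
E
```

```text
time: 1.92
eef_pos: [0.3967, -0.1792, 0.354]
orientation: [3.141, -0.0, 1.263]
wrist_force: [-0.3, -0.8, 0.6]
finger_gap: 0.0851
jog [ 0.2854  0.619  -0.1877] [ 0.0001 -0.0001  0.0006]
```

View pics/wmat1.png

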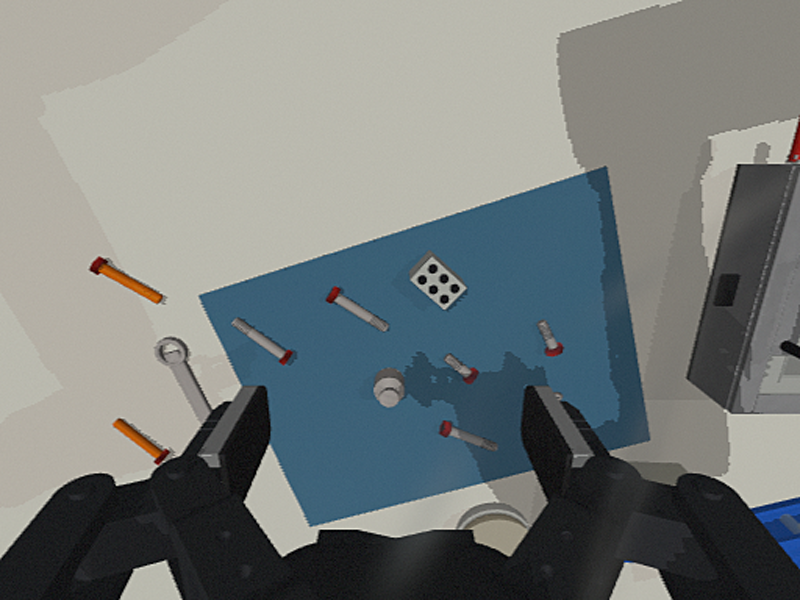

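The wrist view shows five bolts clearly at (263,340), (358,309), (461,367), (550,338) and (468,435). The sixth is behind the right finger at (558,398). The orange look-alikes are at (128,280) and (142,440). Next I move above the handle.

```bash
python3 -m jog '0.285 0.619 -0.188 0 0 0 85; 0.285 0.619 -0.188 0 0 0 85; 0.285 0.619 -0.188 0 0 0 85; 0.285 0.619 -0.188 0 0 0 85; 0.285 0.619 -0.188 0 0 0 85; 0.285 0.619 -0.188 0 0 0 85; 0.285 0.619 -0.188 0 0 0 85'
python3 - <<'E'
from h import *
p=robot.snapshot("wrist")
c=[.5568,.1861,1.261]
P=cw(c,np.array([(-60,-45,100),(-60,45,100),(90,-110,68),(-90,-110,66),(-90,110,66),(90,110,68)])/1000)
q=proj(p,P); save(p,"wh1",pts=q)
E
```

```text
time: 2.9
eef_pos: [0.5387, 0.1296, 0.2578]
orientation: [-3.139, 0.002, 1.261]
wrist_force: [0.3, -0.5, -0.9]
finger_gap: 0.0849
```

View pics/wh1.png

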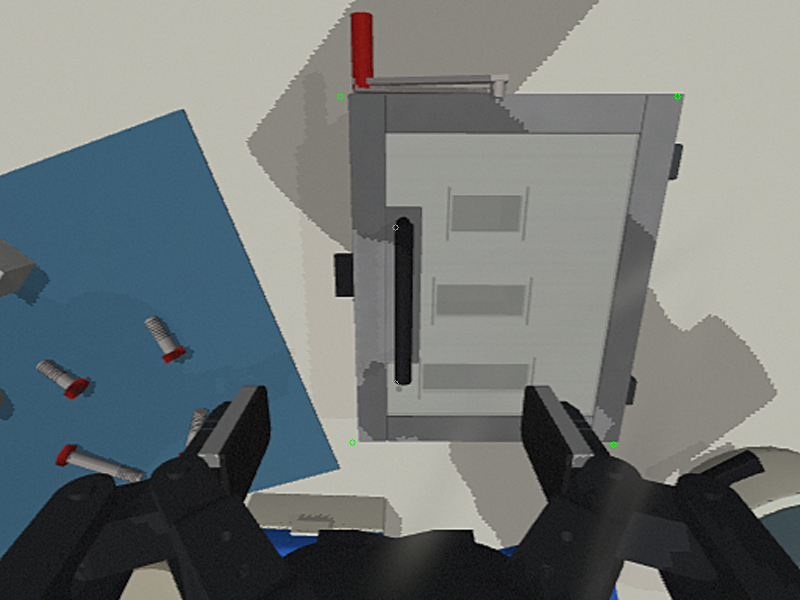

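Run:
```python
from h import *
from scipy.optimize import least_squares
p=robot.snapshot("wrist")
px=np.array([(683,94),(349,95),(358,441),(620,442),(404,218),(404,385)])/1.5625-.5
M=np.array([(90,110,68),(-90,110,68),(-90,-110,68),(90,-110,68),(-60,45,100),(-60,-45,100)])/1000
f=lambda c:(proj(p,cw(c,M))-px).ravel()
r=least_squares(f,[.55,.18,1.3],loss="soft_l1"); print(r.x,np.rad2deg(r.x[2]),np.round(f(r.x).reshape(-1,2),1).tolist())
c=r.x; print(cw(c,[-.06,0,.1]))
rows(cw(c,[-.06,0,.154])[0],Rot.from_euler("xyz",[np.pi,0,c[2]]))
T=np.linalg.inv(caseT(c))
for n,q in dict(short=[(452,195),(521,195),(521,232),(452,232)],med=[(436,284),(525,284),(525,316),(436,316)],long=[(424,364),(530,364),(530,390),(424,390)]).items():
    w=unproj(p,np.array(q)/1.5625-.5,.06); print(n,np.round((w@T[:3,:3].T+T[:3,3])[:,:2],4).tolist())
```

```text
[0.5572282  0.18951668 1.26116177] 72.25924693709902 [[0.9, -0.1], [-0.7, -0.4], [0.8, 0.5], [-0.7, -0.1], [0.2, 4.8], [-0.3, -2.5]]
[[0.53894556 0.13236998 0.1       ]]
jog [ 0.0011  0.0089 -0.2113] [ 0.0005 -0.0005  0.0013]
short [[-0.0312, 0.0565], [0.0095, 0.0565], [0.0115, 0.0346], [-0.0303, 0.0346]]
med [[-0.0391, 0.0017], [0.0169, 0.0017], [0.0189, -0.0198], [-0.0386, -0.0198]]
long [[-0.0456, -0.0542], [0.0254, -0.0542], [0.0273, -0.0739], [-0.0453, -0.0739]]
```

```bash
python3 -m jog '0.001 0.009 -0.1 0 0 0 85; 0.001 0.009 -0.211 0 0 0 60; 0.001 0.009 -0.211 0 0 0 60; 0.001 0.009 -0.211 0 0 0 30; 0.001 0.009 -0.211 0 0 0 5; 0.001 0.009 -0.211 0 0 0 5; 0.001 0.009 -0.211 0 0 0 5; 0.001 0.009 -0.211 0 0 0 5' 40
python3 - <<'E'
from h import *
p=robot.snapshot("wrist");save(p,"wh2")
E
```

```text
time: 4.0
eef_pos: [0.54, 0.1331, 0.1564]
orientation: [3.139, -0.002, 1.26]
wrist_force: [-0.6, 1.8, 5.8]
finger_gap: 0.0086
```

View pics/wh2.png

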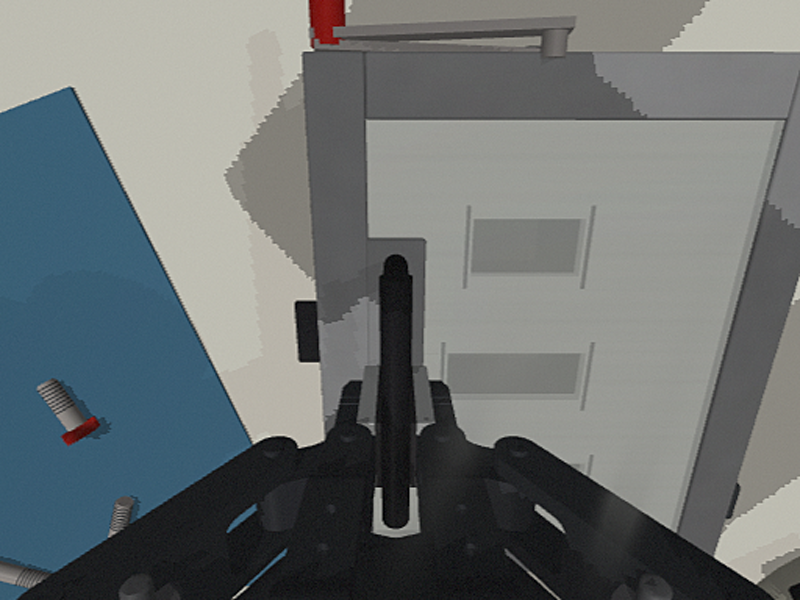

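Run:
```python
from h import *
c=[.5572,.1895,1.2612]; p0,R0=pose()
ax=cw(c,[0,1,0])[0]-cw(c,[0,0,0])[0]
def tcp(th,ph):
    x=.09-.150*np.cos(th)+.038*np.sin(th); z=.062+.150*np.sin(th)+.038*np.cos(th)
    return cw(c,[x+.054*np.sin(ph),0,z+.054*np.cos(ph)])[0]
t0=tcp(0,0); print(p0-t0)
for i in range(1,12):
    th=min(1.37,i*1.37/11); ph=np.deg2rad(25)*i/11
    print(np.round((tcp(th,ph)-t0)/.5,3),np.round(ax*ph/(np.pi/2),3),np.round(tcp(th,ph),3))
```

```text
[0.0011026  0.00078444 0.00235978]
[0.005 0.015 0.037] [-0.024  0.008  0.   ] [0.541 0.14  0.172]
[0.011 0.035 0.071] [-0.048  0.015  0.   ] [0.544 0.15  0.19 ]
[0.019 0.058 0.103] [-0.072  0.023  0.   ] [0.548 0.162 0.206]
[0.027 0.086 0.133] [-0.096  0.031  0.   ] [0.553 0.175 0.22 ]
[0.037 0.116 0.159] [-0.12   0.038  0.   ] [0.557 0.19  0.233]
[0.048 0.15  0.181] [-0.144  0.046  0.   ] [0.563 0.207 0.244]
[0.059 0.185 0.198] [-0.168  0.054  0.   ] [0.569 0.225 0.253]
[0.071 0.223 0.212] [-0.192  0.062  0.   ] [0.575 0.244 0.26 ]
[0.084 0.263 0.22 ] [-0.216  0.069  0.   ] [0.581 0.264 0.264]
[0.097 0.303 0.224] [-0.241  0.077  0.   ] [0.587 0.284 0.266]
[0.11  0.343 0.223] [-0.265  0.085  0.   ] [0.594 0.304 0.266]
```

```bash
python3 -m jog '0.005 0.015 0.037 -0.024 0.008 0 5; 0.011 0.035 0.071 -0.048 0.015 0 5; 0.019 0.058 0.103 -0.072 0.023 0 5; 0.027 0.086 0.133 -0.096 0.031 0 5; 0.037 0.116 0.159 -0.12 0.038 0 5; 0.048 0.15 0.181 -0.144 0.046 0 5; 0.059 0.185 0.198 -0.168 0.054 0 5; 0.071 0.223 0.212 -0.192 0.062 0 5'
python3 -c "
from h import *
for n in ['side','top','wrist']: save(robot.snapshot(n),'up_'+n)"
```

```text
time: 5.05
eef_pos: [0.5752, 0.2425, 0.2632]
orientation: [3.14, 0.323, 1.258]
wrist_force: [1.5, -8.9, -0.7]
finger_gap: 0.0084
```

View pics/up_wrist.png

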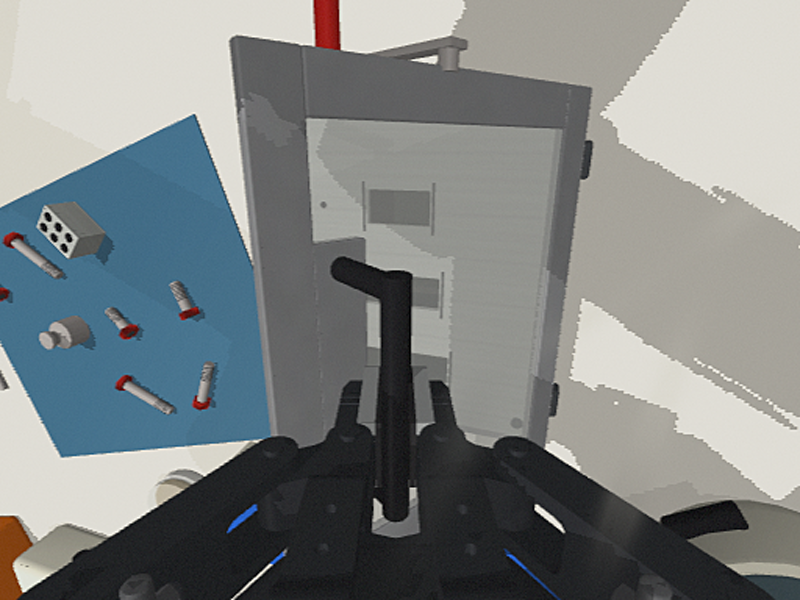

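View pics/up_side.png

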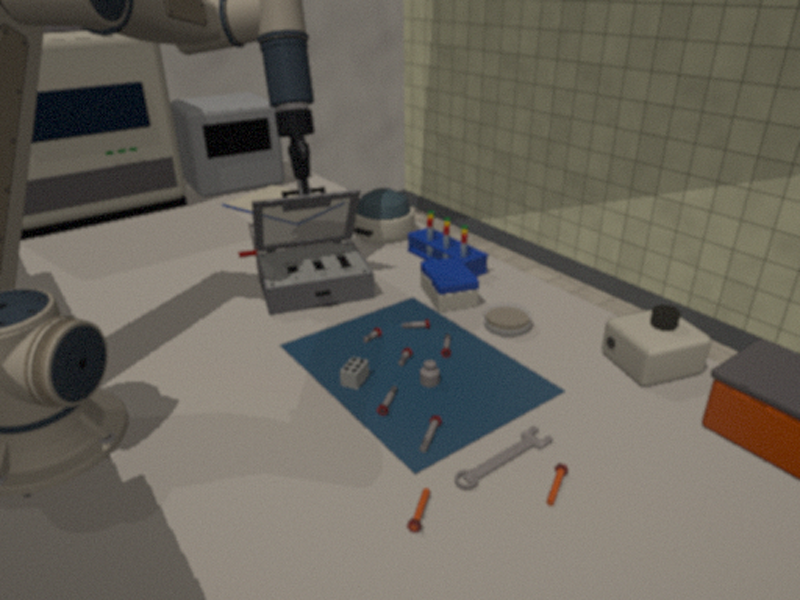

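The lid is about 57° up with the handle still gripped. I'll finish the raise.

```bash
python3 -m jog '0.012 0.04 0.011 -0.024 0.008 0 5; 0.026 0.081 0.014 -0.048 0.015 0 5; 0.039 0.123 0.014 -0.073 0.023 0 5; 0.044 0.137 0.013 -0.073 0.023 0 5; 0.044 0.137 0.013 -0.073 0.023 0 5; 0.044 0.137 0.013 -0.073 0.023 0 5'
python3 -c "
from h import *
for n in ['top','wrist','side']: save(robot.snapshot(n),'up2_'+n)"
```

```text
time: 5.95
eef_pos: [0.5974, 0.3117, 0.2713]
orientation: [3.137, 0.44, 1.259]
wrist_force: [-3.1, -3.1, 4.8]
finger_gap: 0.0079
```

View pics/up2_wrist.png

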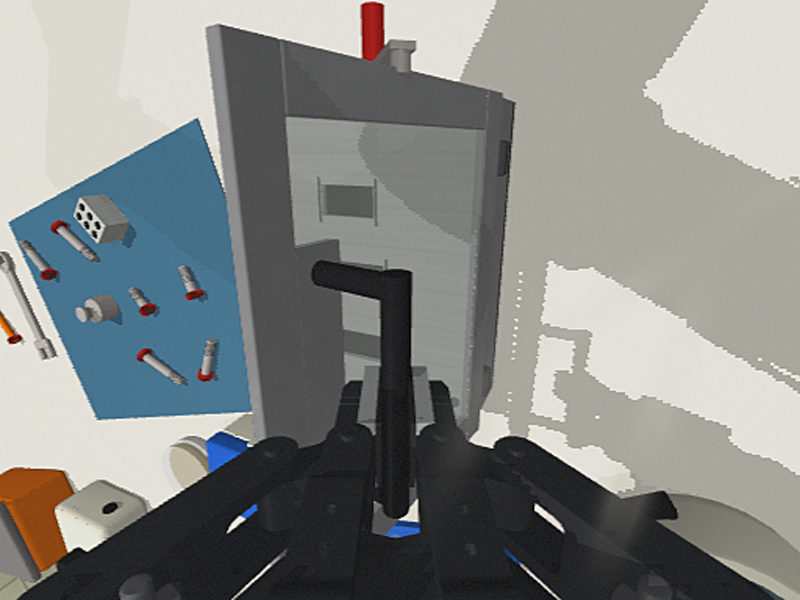

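View pics/up2_top.png

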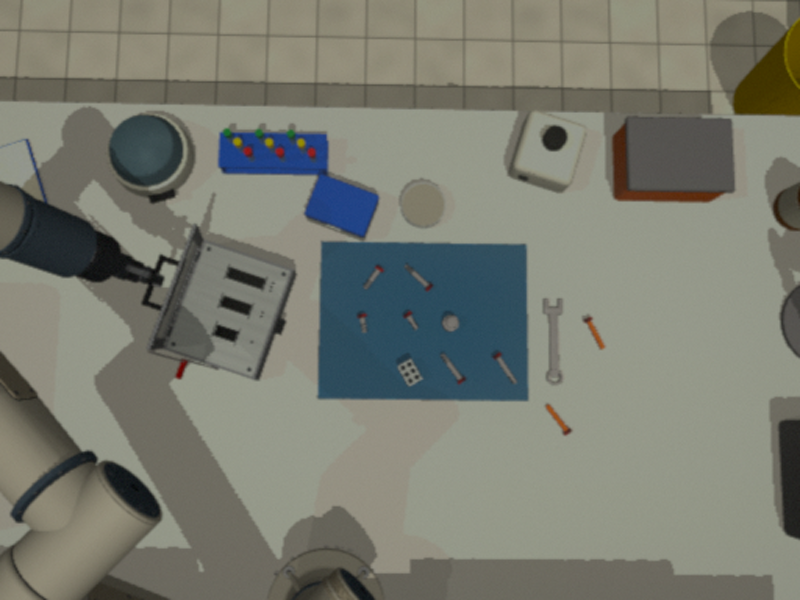

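The lid looks near 80° and the slots are clear from above. I'll let go of the bar gently and back off along the tool axis.

```bash
python3 -m jog '0 0 0 0 0 0 22; 0 0 0 0 0 0 22; 0 0 0 0 0 0 22; 0.01 0.032 0.072 0 0 0 22; 0.021 0.064 0.145 0 0 0 22; 0.021 0.064 0.2 0 0 0 22; 0.021 0.064 0.2 0 0 0 22' 40
python3 - <<'E'
from h import *
for n in ['top','side','wrist']: save(robot.snapshot(n),'up3_'+n, (80,120,260,260) if n=='top' else (140,90,300,210) if n=='side' else None)
E
```

```text
time: 6.98
eef_pos: [0.6084, 0.3444, 0.3723]
orientation: [3.134, 0.436, 1.258]
wrist_force: [-0.0, 0.3, -0.8]
finger_gap: 0.0216
```

View pics/up3_wrist.png

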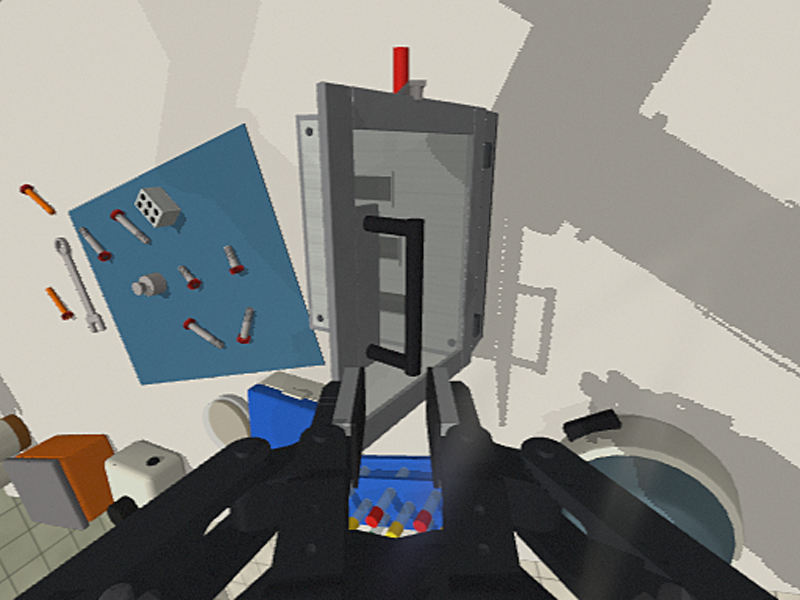

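View pics/up3_side.png

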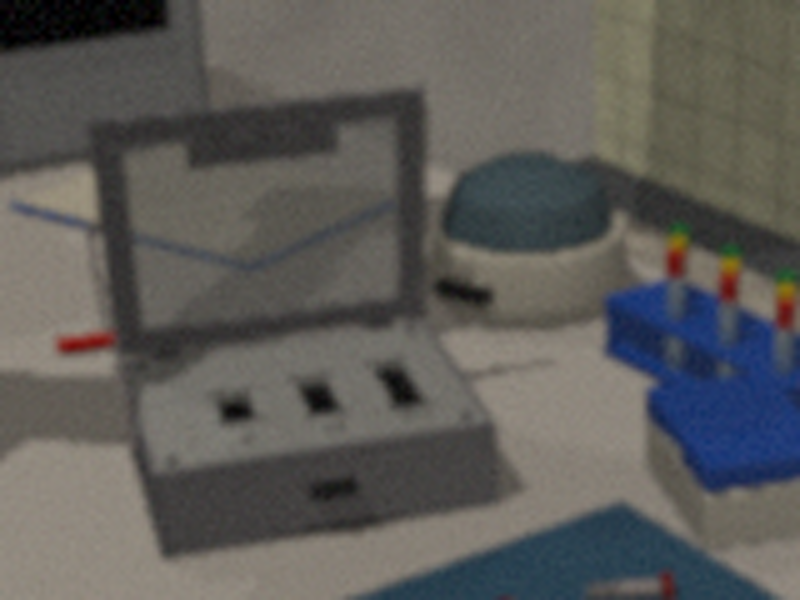

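View pics/up3_top.png

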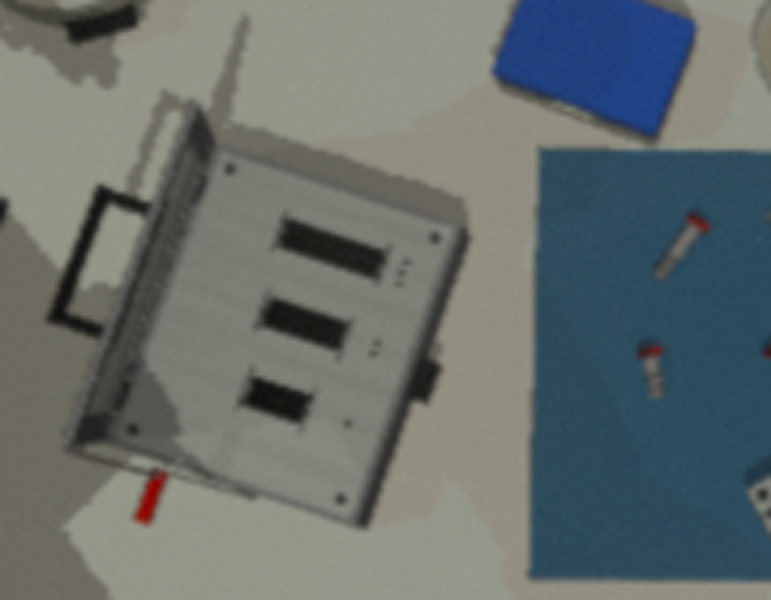

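The lid stands by itself and its handle is free. Next I triangulate the red thumb bar, which is at wrist (401,70) and side (85,343) in the crop.

```bash
cat > thumb.py <<'E'
from h import *
from scipy.optimize import least_squares
c=[.5572,.1895,1.2612]
def red(p,box):
    hsv=cv2.cvtColor(p["color"],cv2.COLOR_RGB2HSV); m=((hsv[...,0]<8)|(hsv[...,0]>172))&(hsv[...,1]>150)&(hsv[...,2]>60)
    k=np.zeros_like(m); u0,v0,u1,v1=box; k[v0:v1,u0:u1]=1; return m&k
def axis(m):
    q=np.argwhere(m)[:,::-1].astype(float); mu=q.mean(0); w,V=np.linalg.eigh(np.cov((q-mu).T)); d=V[:,1]; t=(q-mu)@d
    return mu,d,mu+d*t.min(),mu+d*t.max(),len(q)
E
python3 - <<'E'
from thumb import *
g=cw(c,[0.07,.135,.12])
obs=[]
for n in ["top","side","wrist"]:
    p=robot.snapshot(n); uv=proj(p,g)[0]; b=[int(x) for x in (max(uv[0]-45,0),max(uv[1]-45,0),uv[0]+45,uv[1]+45)]
    m=red(p,b); 
    if m.sum()<10: print(n,"none",uv);continue
    mu,d,a,e,k=axis(m); print(n,k,np.round(mu,1),np.round(a,1),np.round(e,1)); obs.append((p,mu,n))
for sub in ([0,1],[0,2],[1,2],[0,1,2]):
    if max(sub)>=len(obs): continue
    f=lambda X:np.concatenate([(proj(obs[i][0],cw(c,X))[0]-obs[i][1]) for i in sub])
    r=least_squares(f,[.07,.135,.12]); print([obs[i][2] for i in sub],np.round(r.x,4),np.round(r.fun,1))
E
```

```text
top 33 [114.5 235.9] [116.5 230.8] [112.7 240.9]
side 21 [156.6 158.1] [161.1 157.5] [152.  158.8]
wrist 236 [256.8  43.4] [257.7  30. ] [255.8  59.2]
['top', 'side'] [0.0379 0.1327 0.1007] [ 0.1 -0.2 -0.2  0. ]
['top', 'wrist'] [0.0389 0.1368 0.0987] [-0.6  1.1 -0.   0.5]
['side', 'wrist'] [0.0397 0.1365 0.1005] [-1.5  0.  -0.   0.5]
['top', 'side', 'wrist'] [0.0393 0.1362 0.0999] [-0.7  0.9 -1.3  0.2 -0.1  0.8]
```

The thumb bar is at case coordinates (39, 136, 100) mm, and all three views agree to about 2 mm. I'll straddle it loosely with the tool tilted 40° towards the case's back, then push along the knee's arc.

Run:
```python
from thumb import *
ax=cw(c,[0,1,0])[0]-cw(c,[0,0,0])[0]
Rt=Rot.from_rotvec(-np.deg2rad(40)*ax)*Rot.from_euler("xyz",[np.pi,0,c[2]])
for P in ([.06,.08,.40],[-.053,.137,.33],[-.053,.137,.211],[.004,.137,.141]): rows(cw(c,P)[0],Rt)
p,R=pose(); T=caseT(c); print(np.linalg.inv(T)@np.r_[p,1])
```

```text
jog [-0.217  -0.1453  0.0585] [ 0.6916 -0.2191  0.0014]
jog [-0.3945 -0.3258 -0.0815] [ 0.6916 -0.2191  0.0014]
jog [-0.3945 -0.3258 -0.3195] [ 0.6916 -0.2191  0.0014]
jog [-0.3597 -0.2172 -0.4595] [ 0.6916 -0.2191  0.0014]
[ 0.16223915 -0.00122514  0.37074068  1.        ]
```

```bash
python3 -m jog '-0.1 -0.05 0.06 0.11 -0.035 0 35; -0.217 -0.145 0.06 0.22 -0.07 0 35; -0.3 -0.23 0.03 0.33 -0.105 0 35; -0.39 -0.32 0 0.44 -0.14 0 35; -0.394 -0.326 -0.08 0.55 -0.175 0 35; -0.394 -0.326 -0.08 0.66 -0.21 0 35; -0.394 -0.326 -0.08 0.692 -0.219 0 35; -0.394 -0.326 -0.2 0.692 -0.219 0 35; -0.394 -0.326 -0.32 0.692 -0.219 0 35; -0.394 -0.326 -0.32 0.692 -0.219 0 35'
python3 - <<'E'
from thumb import *
g=cw(c,[0.039,.136,.10])
obs=[]
for n in ["top","side","wrist"]:
    p=robot.snapshot(n); save(p,"th_"+n); uv=proj(p,g)[0]; b=[int(x) for x in (max(uv[0]-55,0),max(uv[1]-55,0),uv[0]+55,uv[1]+55)]
    m=red(p,b); 
    if m.sum()<10: print(n,"none",uv);continue
    mu,d,a,e,k=axis(m); print(n,k,np.round(uv,1),np.round(mu,1),np.round(a,1),np.round(e,1))
E
```

```text
time: 8.52
eef_pos: [0.4081, 0.1794, 0.2068]
orientation: [-3.129, -0.693, 1.25]
wrist_force: [-0.3, -0.1, 0.9]
finger_gap: 0.035
top 33 [113.9 236.7] [114.5 235.9] [116.5 230.8] [112.7 240.9]
side 21 [155.3 158.4] [156.6 158.1] [161.1 157.5] [152.  158.8]
wrist 581 [251.  202.8] [249.6 205. ] [249.7 184. ] [249.6 229. ]
```

View pics/th_wrist.png

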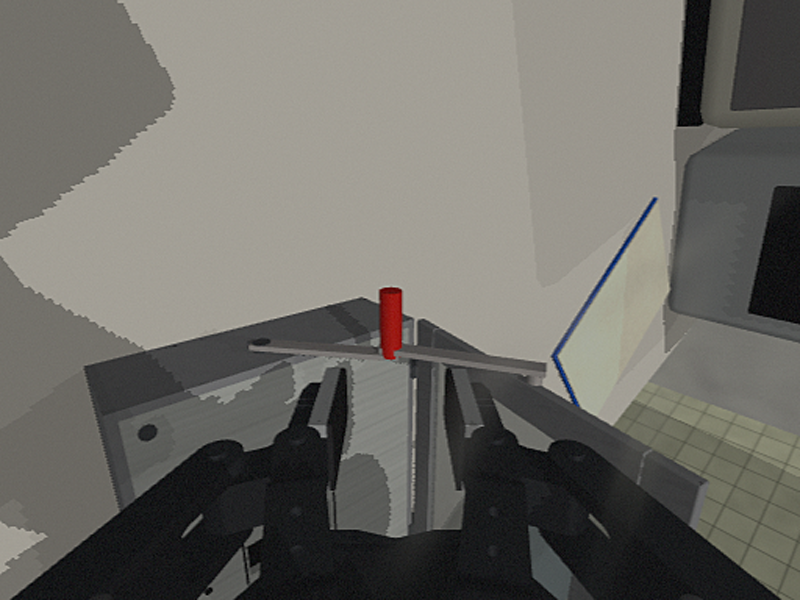

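View pics/th_top.png

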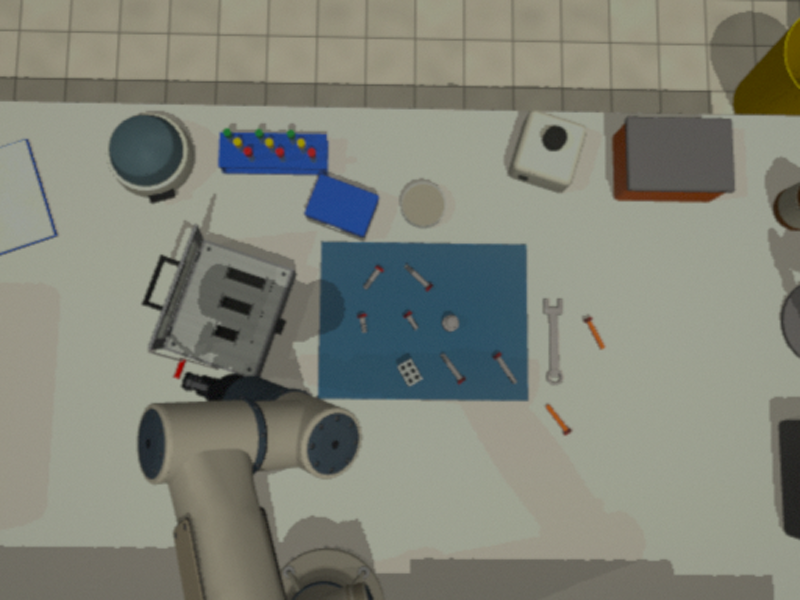

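The bar is centred between the fingers, at wrist (390,320), and the stay is nearly straight. I'll advance now.

Run:
```python
from thumb import *
ax=cw(c,[0,1,0])[0]-cw(c,[0,0,0])[0]
Rt=Rot.from_rotvec(-np.deg2rad(40)*ax)*Rot.from_euler("xyz",[np.pi,0,c[2]])
b=cw(c,[.0044,.137,.1415])[0]
rows(b,Rt)
for s in (5,10,15,20,25): rows(cw(c,[.0044+.81e-3*s,.137,.1415-.58e-3*s])[0],Rt)
```

```text
jog [ 0.0324  0.1091 -0.1437] [-0.001   0.0017  0.0007]
jog [ 0.0348  0.1168 -0.1495] [-0.001   0.0017  0.0007]
jog [ 0.0373  0.1245 -0.1553] [-0.001   0.0017  0.0007]
jog [ 0.0398  0.1322 -0.1611] [-0.001   0.0017  0.0007]
jog [ 0.0422  0.14   -0.1669] [-0.001   0.0017  0.0007]
jog [ 0.0447  0.1477 -0.1727] [-0.001   0.0017  0.0007]
```

```bash
python3 -m jog '0.01 0.035 -0.048 0 0 0 35; 0.021 0.072 -0.096 0 0 0 35; 0.032 0.109 -0.144 0 0 0 35; 0.032 0.109 -0.144 0 0 0 17; 0.032 0.109 -0.144 0 0 0 17; 0.035 0.117 -0.15 0 0 0 17; 0.037 0.125 -0.155 0 0 0 17; 0.037 0.125 -0.155 0 0 0 17' 40
python3 -c "
from thumb import *
save(robot.snapshot('wrist'),'th2')
p,R=pose();print(np.linalg.inv(caseT(c))@np.r_[p,1])"
```

```text
time: 9.68
eef_pos: [0.4302, 0.2426, 0.1355]
orientation: [3.139, -0.699, 1.262]
wrist_force: [-0.4, -4.7, -2.7]
finger_gap: 0.0173
[0.0119256  0.13717272 0.13551809 1.        ]
```

View pics/th2.png

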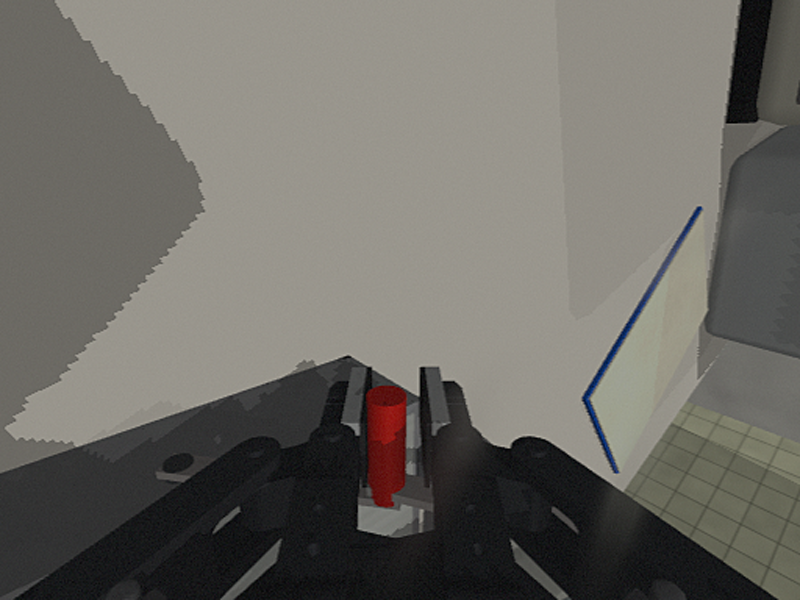

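```bash
python3 -m jog '0.002 0.008 -0.006 0 0 0 17; 0.005 0.015 -0.012 0 0 0 17; 0.0075 0.023 -0.0175 0 0 0 17; 0.0075 0.023 -0.0175 0 0 0 17; 0.0075 0.023 -0.0175 0 0 0 17'
python3 -c "
from thumb import *
save(robot.snapshot('wrist'),'th3')
p,R=pose();print(np.linalg.inv(caseT(c))@np.r_[p,1])"
```

```text
time: 10.35
eef_pos: [0.4329, 0.2531, 0.1254]
orientation: [3.141, -0.696, 1.26]
wrist_force: [0.4, -5.6, -6.8]
finger_gap: 0.017
[0.02268828 0.13773628 0.12543524 1.        ]
```

View pics/th3.png

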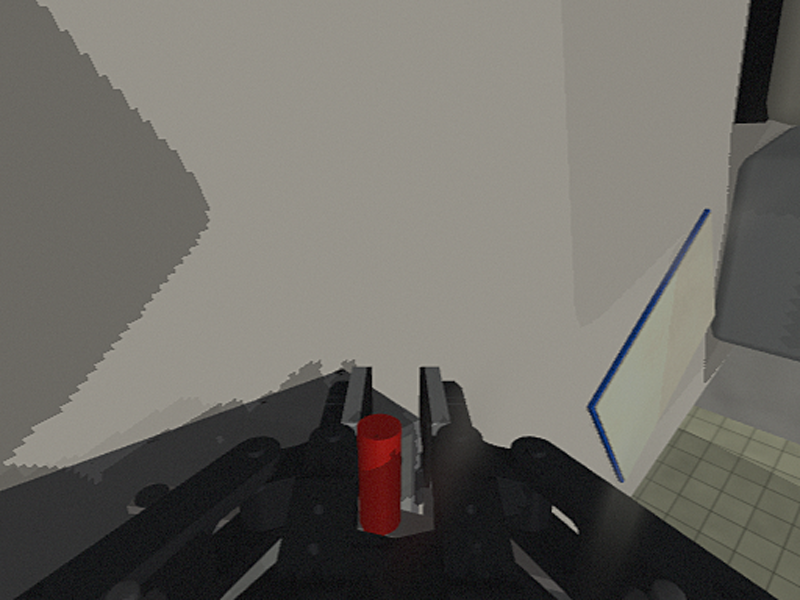

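```bash
cat >> thumb.py <<'E'
def locate(names=("top","side","wrist"),g0=(.045,.136,.097),yfix=None):
    obs=[]
    for n in names:
        p=robot.snapshot(n); uv=proj(p,cw(c,g0))[0]; b=[int(x) for x in (max(uv[0]-55,0),max(uv[1]-55,0),uv[0]+55,uv[1]+55)]
        m=red(p,b)
        if m.sum()<10: print(n,"none"); continue
        mu,d,a,e,k=axis(m); print(n,k,np.round(mu,1),np.round(a,1),np.round(e,1)); obs.append((p,mu,n))
    f=lambda X:np.concatenate([(proj(o[0],cw(c,X))[0]-o[1]) for o in obs])
    r=least_squares(f,g0); print(np.round(r.x,4),np.round(r.fun,1)); return r.x
E
python3 -c "
from thumb import *
locate(('top','side')); locate(('wrist','side','top'))"
```

```text
top none
side noneTraceback (most recent call last):
  File "<string>", line 3, in <module>
    locate(('top','side')); locate(('wrist','side','top'))
    ~~~~~~^^^^^^^^^^^^^^^^
  File "thumb.py", line 18, in locate
    r=least_squares(f,g0); print(np.round(r.x,4),np.round(r.fun,1)); return r.x
    return func(*args, **kwargs)
    vector_fun = VectorFunction(
        fun_wrapped,
    ...<6 lines>...
        workers=workers
    )
    self._update_fun()
    ~~~~~~~~~~~~~~~~^^
    self.f = self.fun_wrapped(xp_copy(self.x))
             ~~~~~~~~~~~~~~~~^^^^^^^^^^^^^^^^^
    return np.atleast_1d(self.fun(x))
                         ~~~~~~~~^^^
    return self.f(x, *self.args, **self.kwargs)
           ~~~~~~^^^^^^^^^^^^^^^^^^^^^^^^^^^^^^
  File "thumb.py", line 17, in <lambda>
    f=lambda X:np.concatenate([(proj(o[0],cw(c,X))[0]-o[1]) for o in obs])
               ~~~~~~~~~~~~~~^^^^^^^^^^^^^^^^^^^^^^^^^^^^^^^^^^^^^^^^^^^^^
ValueError: need at least one array to concatenate
```

```bash
cat >> thumb.py <<'E'
def endray(p,uv,y=.149):
    d=np.r_[np.array(uv,float),1]@np.linalg.inv(p["camera_matrix"]).T*[1,-1,-1]; d=p["pose"][:3,:3]@d
    T=np.linalg.inv(caseT(c)); o=T[:3,:3]@p["pose"][:3,3]+T[:3,3]; d=T[:3,:3]@d; return o+d*(y-o[1])/d[1]
E
python3 -c "
from thumb import *
p=robot.snapshot('wrist')
print(endray(p,np.array([379,428])/1.5625-.5))
T=np.linalg.inv(caseT(c)); q,R=pose(); print(T[:3,:3]@(q+R.apply([0,0,.054]))+T[:3,3])
"
```

```text
[0.03982537 0.149      0.09731464]
[0.05729637 0.13764457 0.08400288]
```

```bash
python3 -m jog '-0.01 -0.031 0.027 0 0 0 17; -0.01 -0.031 0.027 0 0 0 17; -0.01 -0.031 0.027 0 0 0 8; -0.01 -0.031 0.027 0 0 0 8; -0.01 -0.031 0.027 0 0 0 8' 60
python3 -c "
from thumb import *
save(robot.snapshot('wrist'),'th4')
T=np.linalg.inv(caseT(c)); q,R=pose(); print(T[:3,:3]@(q+R.apply([0,0,.054]))+T[:3,3])"
```

```text
time: 11.18
eef_pos: [0.4254, 0.2328, 0.1348]
orientation: [-3.138, -0.686, 1.257]
wrist_force: [4.6, -12.6, -22.6]
finger_gap: 0.0084
[0.03525696 0.13881486 0.09296366]
```

View pics/th4.png

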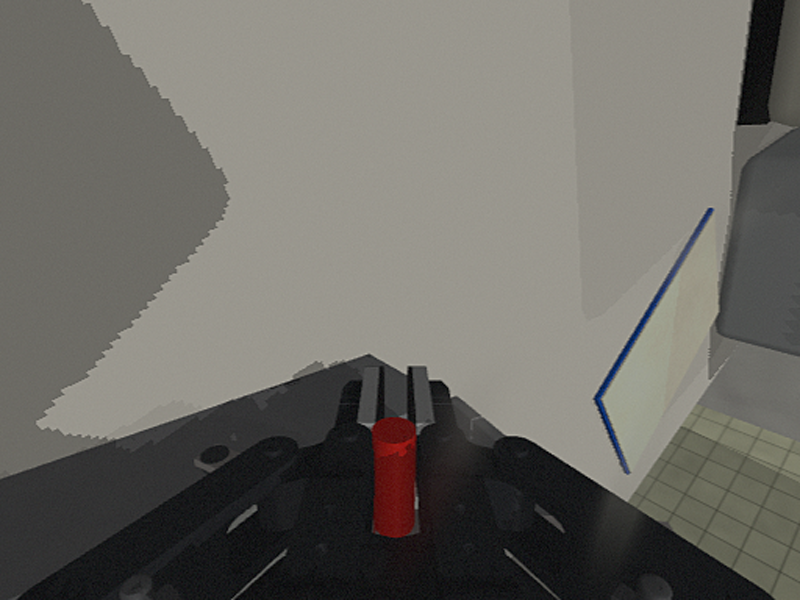

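```bash
python3 -m jog '0.003 0.009 -0.007 0 0 0 8; 0.006 0.019 -0.014 0 0 0 8; 0.009 0.028 -0.021 0 0 0 8; 0.009 0.028 -0.021 0 0 0 8'
python3 -c "
from thumb import *
p=robot.snapshot('wrist');save(p,'th5')
T=np.linalg.inv(caseT(c)); q,R=pose(); print(T[:3,:3]@(q+R.apply([0,0,.054]))+T[:3,3])"
```

```text
time: 11.72
eef_pos: [0.4303, 0.2476, 0.1248]
orientation: [-3.139, -0.687, 1.258]
wrist_force: [-0.5, 0.2, 1.0]
finger_gap: 0.0083
[0.05085513 0.13856559 0.08316822]
```

View pics/th5.png

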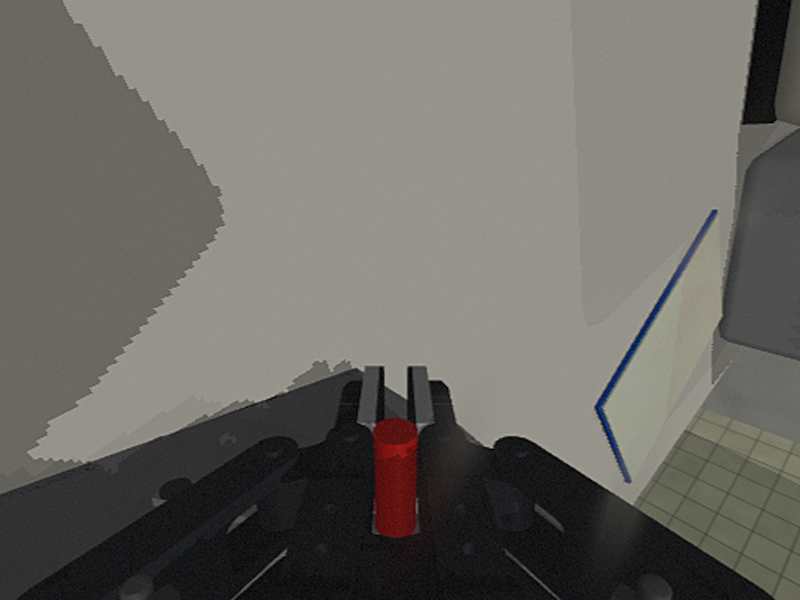

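```bash
python3 -m jog '0.002 0.006 -0.005 0 0 0 8; 0.004 0.012 -0.009 0 0 0 8; 0.004 0.012 -0.009 0 0 0 8'
python3 -c "
from thumb import *
p=robot.snapshot('wrist');save(p,'th6')
print(endray(p,np.array([396,432])/1.5625-.5))
T=np.linalg.inv(caseT(c)); q,R=pose(); print(T[:3,:3]@(q+R.apply([0,0,.054]))+T[:3,3])"
```

```text
time: 12.15
eef_pos: [0.4323, 0.2524, 0.1202]
orientation: [-3.14, -0.685, 1.259]
wrist_force: [-2.9, -8.8, 4.5]
finger_gap: 0.0082
[0.04154835 0.149      0.09576994]
[0.05609602 0.13810862 0.07842163]
```

View pics/th6.png

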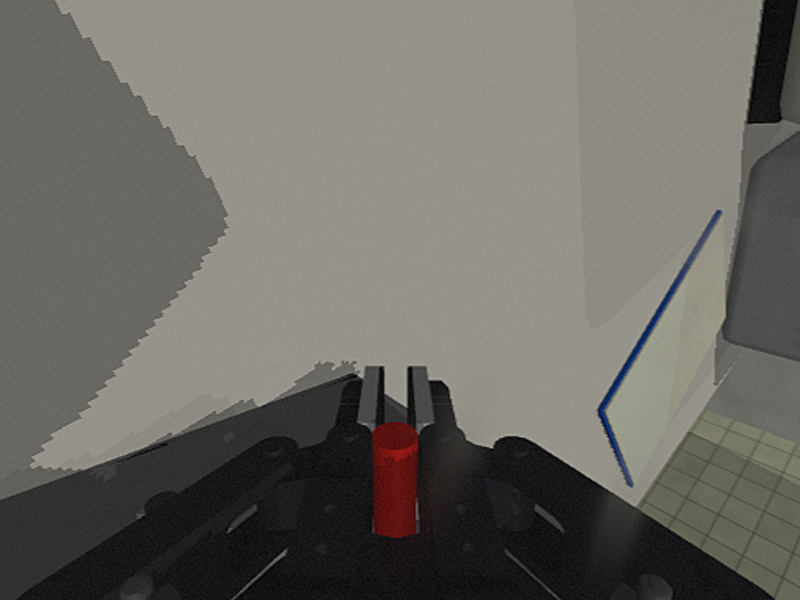

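```bash
python3 -m jog '0.002 0.006 -0.005 0 0 0 8; 0.004 0.012 -0.009 0 0 0 8; 0.004 0.012 -0.009 0 0 0 8'
python3 -c "
from thumb import *
p=robot.snapshot('wrist');save(p,'th7')
T=np.linalg.inv(caseT(c)); q,R=pose(); print(T[:3,:3]@(q+R.apply([0,0,.054]))+T[:3,3])"
```

```text
time: 12.58
eef_pos: [0.4336, 0.2574, 0.1141]
orientation: [-3.138, -0.682, 1.258]
wrist_force: [0.0, -3.9, -7.4]
finger_gap: 0.0084
[0.0611013  0.13851482 0.07227187]
```

View pics/th7.png

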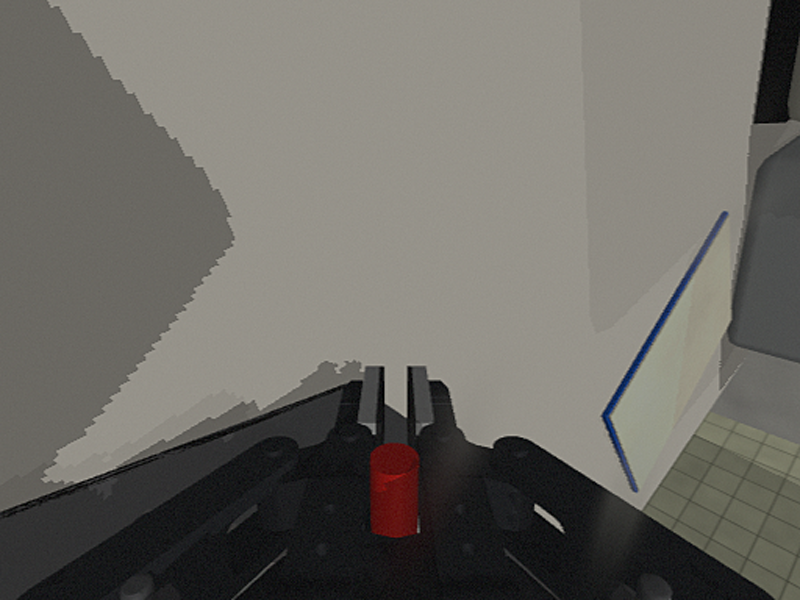

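```bash
python3 -m jog '0 0 0 0 0 0 40; 0 0 0 0 0 0 40; 0 0 0 0 0 0 40; -0.02 -0.06 0.077 0 0 0 40; -0.039 -0.122 0.154 0 0 0 40; -0.05 -0.16 0.2 0 0 0 40; -0.05 -0.16 0.2 0 0 0 40'
python3 -c "
from thumb import *
print(locate()); save(robot.snapshot('wrist'),'th8')"
```

```text
time: 13.5
eef_pos: [0.4094, 0.177, 0.2168]
orientation: [3.139, -0.686, 1.26]
wrist_force: [-0.2, 0.2, -0.7]
finger_gap: 0.0401
top 33 [114.5 235.9] [116.5 230.8] [112.7 240.9]
side 21 [156.6 158.1] [161.1 157.5] [152.  158.8]
wrist 568 [254.4 205.5] [254.6 185. ] [254.2 229. ]
[0.0388 0.1337 0.0987] [-0.2  0.1 -0.5  0.5  0.1  0.2]
[0.03883935 0.13370612 0.09868689]
```

View pics/th8.png

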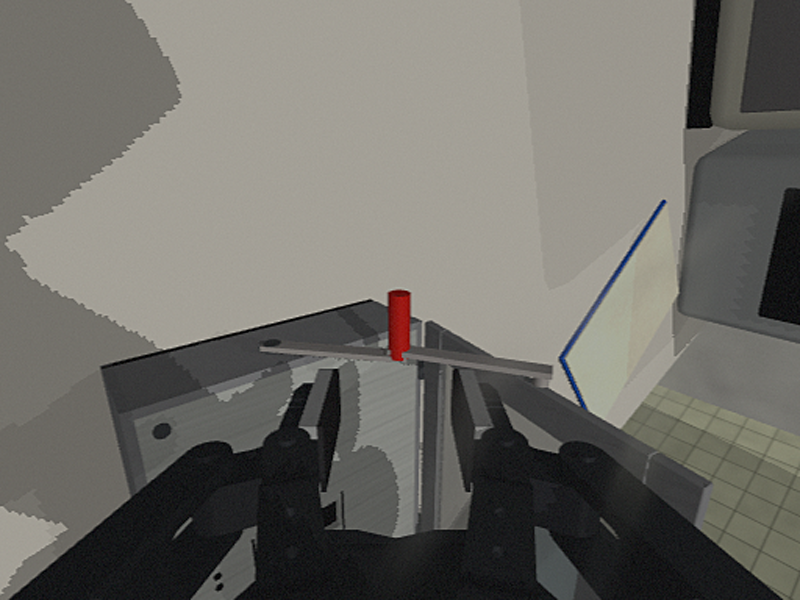

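```bash
python3 -c "
from thumb import *
p=robot.snapshot('wrist'); save(p,'th9',(150,180,370,290))
L=endray(p,np.array([270,346])/1.5625-.5,.113);K=endray(p,np.array([400,354])/1.5625-.5,.113);U=endray(p,np.array([543,372])/1.5625-.5,.113)
n=np.linalg.norm
print(L,K,U,n(K-L),n(U-K),n(U-L))
a=np.degrees(np.arctan2((K-L)[2],(K-L)[0])),np.degrees(np.arctan2((U-K)[2],(U-K)[0]));print(a)
"
```

```text
[-0.0086183   0.113       0.03727111] [0.04302626 0.113      0.09367141] [0.08601705 0.113      0.15655521] 0.07647322266185626 0.07617466977497347 0.15226471949136808
(np.float64(47.52032678992376), np.float64(55.641361346725475))
```

View pics/th9.png

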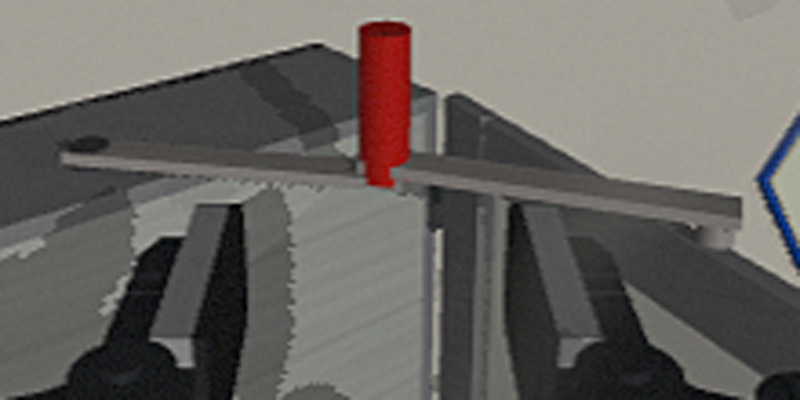

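Measured on the link plane, the lower link runs at 47.5° and the upper at 55.6°. That puts the knee about 0.14 rad past straight already, so the raise may have locked it. A flatter look from the stay's side will confirm this.

Run:
```python
from thumb import *
xc=cw(c,[1,0,0])[0]-cw(c,[0,0,0])[0]
Rt=Rot.from_rotvec(-np.deg2rad(40)*xc)*Rot.from_euler("xyz",[np.pi,0,c[2]])
rows(cw(c,[.02,.215,.225])[0],Rt); rows(cw(c,[-.05,.215,.27])[0],Rt)
```

```text
jog [-0.0995  0.1924  0.0237] [-0.5274 -0.282  -0.1501]
jog [-0.1422  0.059   0.1137] [-0.5274 -0.282  -0.1501]
```

```bash
python3 -m jog '-0.08 0.01 0.1 -0.07 -0.035 -0.02 40; -0.14 0.04 0.114 -0.13 -0.07 -0.04 40; -0.142 0.059 0.114 -0.2 -0.105 -0.055 40; -0.142 0.059 0.114 -0.26 -0.14 -0.075 40; -0.142 0.059 0.114 -0.33 -0.175 -0.094 40; -0.142 0.059 0.114 -0.395 -0.21 -0.112 40; -0.142 0.059 0.114 -0.46 -0.245 -0.13 40; -0.142 0.059 0.114 -0.527 -0.282 -0.15 40; -0.12 0.12 0.07 -0.527 -0.282 -0.15 40; -0.1 0.192 0.024 -0.527 -0.282 -0.15 40; -0.1 0.192 0.024 -0.527 -0.282 -0.15 40'
python3 -c "
from thumb import *
save(robot.snapshot('wrist'),'v1')"
```

```text
time: 15.12
eef_pos: [0.4638, 0.1449, 0.348]
orientation: [2.532, 0.013, 1.322]
wrist_force: [-0.2, -0.5, -0.3]
finger_gap: 0.0401
```

View pics/v1.png

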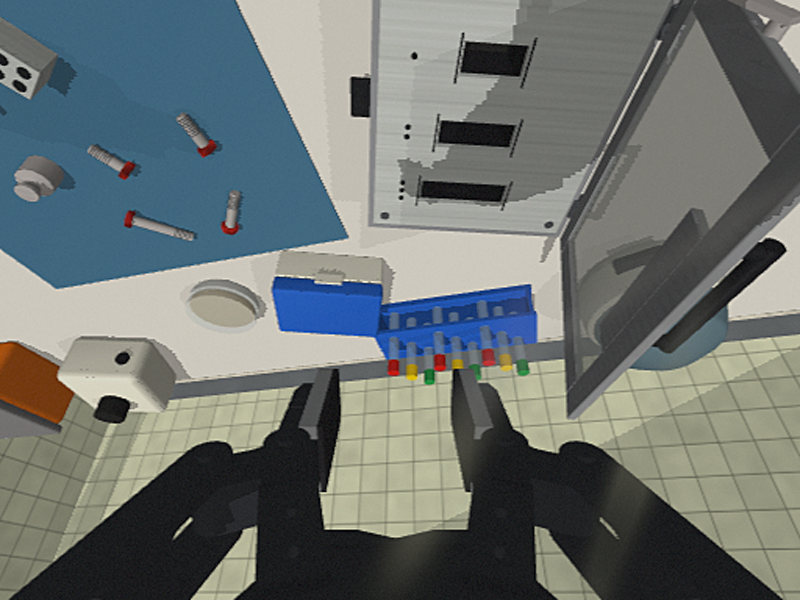

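```bash
python3 -m jog '0 0 0.02 0.13 0.065 0.035 40; 0 0 0.02 0.26 0.13 0.07 40; 0 0 0.02 0.38 0.2 0.1 40; -0.06 0.07 -0.02 0.43 0.23 0.12 40; -0.12 0.15 -0.06 0.43 0.23 0.12 40;-0.12 0.15 -0.06 0.43 0.23 0.12 40;-0.12 0.15 -0.06 0.43 0.23 0.12 40'
python3 -c "
from thumb import *
p=robot.snapshot('wrist');save(p,'v2'); save(robot.snapshot('top'),'v2t',(80,120,260,260))
T=np.linalg.inv(caseT(c)); print(T[:3,:3]@p['pose'][:3,3]+T[:3,3])
q,R=pose(); print(T[:3,:3]@q+T[:3,3])"
```

```text
time: 16.05
eef_pos: [0.4044, 0.2206, 0.3188]
orientation: [3.047, -0.578, 1.368]
wrist_force: [0.0, -0.0, 0.7]
finger_gap: 0.0399
[-0.06024052  0.23958895  0.37041702]
[-0.01697861  0.15466207  0.31905972]
```

View pics/v2.png

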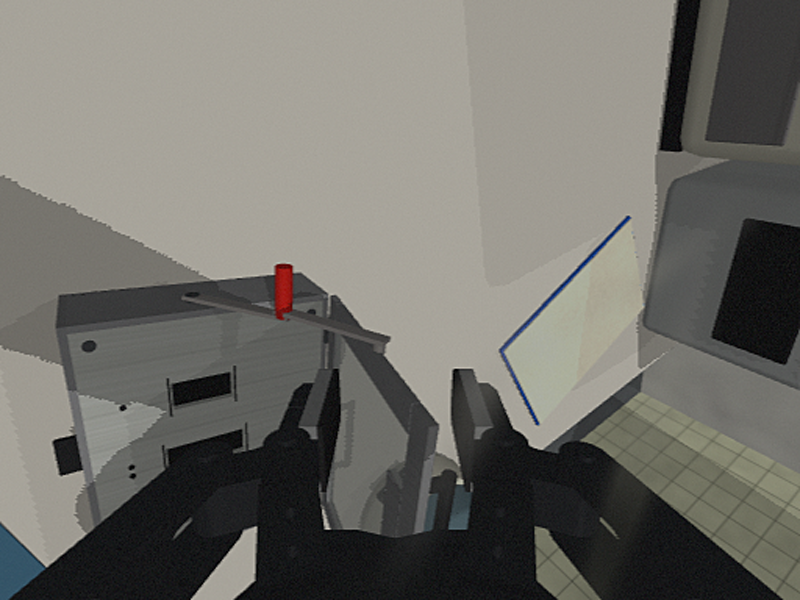

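Run:
```python
from thumb import *
p=robot.snapshot("wrist")
q,R=pose(); E=np.eye(4);E[:3,:3]=R.as_matrix();E[:3,3]=q; H=np.linalg.inv(E)@p["pose"]
E2=np.eye(4);E2[:3,:3]=Rot.from_euler("xyz",[3.139,-.686,1.26]).as_matrix();E2[:3,3]=[.4094,.177,.2168]
p2=dict(camera_matrix=p["camera_matrix"],pose=E2@H)
s=lambda a:np.array(a)/1.5625-.5
o1=[s((190,296)),s((284,316)),s((385,341)),s((283,266))]   # L,K(link level),U,bar outer end
o2=[s((270,346)),s((400,355)),s((543,372)),s((399,294))]
def model(v):
    lx,lz,a,b,yu=v[:5]; L=np.array([lx,.114,lz]); K=np.array([lx+.074*np.cos(a),.113,lz+.074*np.sin(a)]); U=np.array([K[0]+.074*np.cos(b),yu,K[2]+.074*np.sin(b)]); B=K+[0,.036,0]; return np.array([L,K,U,B])
def f(v):
    M=cw(c,model(v)); r=[]
    for k,(pp,o) in enumerate([(p,o1),(p2,o2)]):
        r.append((proj(pp,M)-np.array(o)-v[5+2*k:7+2*k]).ravel())
    return np.concatenate(r+[[ (v[4]-.117)/.002], v[5:9]/3])
r=least_squares(f,[0,.04,.8,.9,.117,0,0,0,0]); v=r.x
print(np.round(model(v)*1000,1).tolist(),np.degrees(v[2:4]),"past straight deg",np.degrees(v[3]-v[2]),np.round(v[4:],4)); print(np.round(r.fun,1))
J=np.linalg.inv(r.jac.T@r.jac); print("sd deg",np.degrees(np.sqrt(J[2,2]+J[3,3]-2*J[2,3])))
```

```text
[[-11.3, 114.0, 47.9], [37.8, 113.0, 103.3], [79.8, 114.8, 164.2], [37.8, 149.0, 103.3]] [48.42393447 55.3506725 ] past straight deg 6.926738031204846 [ 0.1148  0.2124  2.3941 -0.2722 -0.0487]
[-0.   0.2  0.   0.4 -0.7 -0.2  0.7 -0.  -0.  -0.2 -0.4  1.   0.1 -0.3
  0.3 -0.5 -1.1  0.1  0.8 -0.1 -0. ]
sd deg 2.4150008116126944
```

The two-view fit puts the knee 7° ± 2.4° past straight, and the stop is 8.6°. The stay also resisted my pushes without moving. As a functional check, I'll nudge the lid gently towards shut from behind the handle.

Run:
```python
from thumb import *
Rt=Rot.from_euler("xyz",[np.pi,0,c[2]])
rows(cw(c,[.05,.05,.40])[0],Rt);rows(cw(c,[.145,0,.36])[0],Rt); rows(cw(c,[.145,0,.28])[0],Rt)
```

```text
jog [0.2402 0.0638 0.162 ] [-0.341   0.15   -0.0483]
jog [0.3933 0.2143 0.082 ] [-0.341   0.15   -0.0483]
jog [ 0.3933  0.2143 -0.078 ] [-0.341   0.15   -0.0483]
```

```bash
python3 -m jog '0.02 0 0.12 -0.09 0.04 -0.01 0; 0.12 0.03 0.162 -0.18 0.08 -0.02 0; 0.24 0.064 0.162 -0.26 0.115 -0.035 0; 0.3 0.13 0.14 -0.341 0.15 -0.048 0; 0.393 0.214 0.12 -0.341 0.15 -0.048 0; 0.393 0.214 0.06 -0.341 0.15 -0.048 0; 0.393 0.214 -0.02 -0.341 0.15 -0.048 0; 0.393 0.214 -0.078 -0.341 0.15 -0.048 0; 0.393 0.214 -0.078 -0.341 0.15 -0.048 0'
python3 -c "
from thumb import *
save(robot.snapshot('wrist'),'n1');p=robot.snapshot('top');save(p,'n1t',(80,120,260,260))
rows(cw(c,[.125,0,.28])[0],Rot.from_euler('xyz',[np.pi,0,c[2]]))"
```

```text
time: 17.32
eef_pos: [0.6008, 0.3268, 0.2772]
orientation: [-3.138, 0.005, 1.261]
wrist_force: [0.0, 0.1, -0.4]
finger_gap: 0.0001
jog [-0.0132 -0.0375 -0.0027] [-0.0002  0.001  -0.0001]
```

View pics/n1.png

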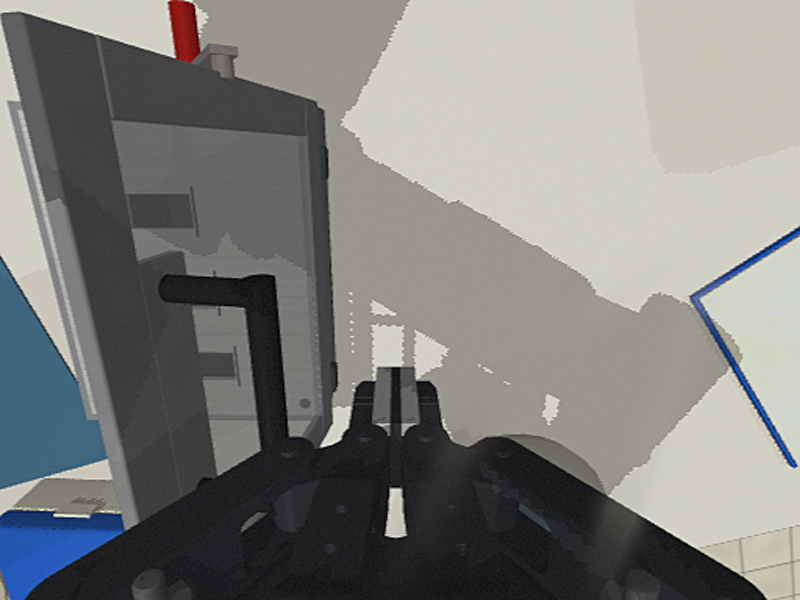

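```bash
python3 -m jog '-0.012 -0.038 0 0 0 0 0; -0.015 -0.047 0 0 0 0 0; -0.015 -0.047 0 0 0 0 0'; python3 -m jog '-0.003 -0.0095 0 0 0 0 0; -0.003 -0.0095 0 0 0 0 0'; python3 -m jog '-0.003 -0.0095 0 0 0 0 0; -0.003 -0.0095 0 0 0 0 0'
```

```text
time: 17.8
eef_pos: [0.5947, 0.3039, 0.283]
orientation: [3.139, -0.003, 1.261]
wrist_force: [1.0, 0.4, -0.3]
finger_gap: 0.0001
time: 18.05
eef_pos: [0.5937, 0.3009, 0.2834]
orientation: [3.138, -0.008, 1.262]
wrist_force: [1.3, 5.0, -0.9]
finger_gap: -0.0001
time: 18.3
eef_pos: [0.5931, 0.2998, 0.2838]
orientation: [3.136, -0.016, 1.264]
wrist_force: [4.6, 10.6, -2.4]
finger_gap: -0.0003
```

```bash
python3 -m jog '-0.001 -0.003 0 0 0 0 0; -0.001 -0.003 0 0 0 0 0; -0.001 -0.003 0 0 0 0 0; -0.001 -0.003 0 0 0 0 0;-0.001 -0.003 0 0 0 0 0; -0.001 -0.003 0 0 0 0 0'; python3 -m jog '0.006 0.02 0.02 0 0 0 30;0.012 0.04 0.05 0 0 0 60; 0.012 0.04 0.15 0 0 0 85; 0.012 0.04 0.2 0 0 0 85'
```

```text
time: 19.05
eef_pos: [0.593, 0.3, 0.2841]
orientation: [3.135, -0.02, 1.264]
wrist_force: [2.1, 6.0, -0.2]
finger_gap: -0.0
time: 19.55
eef_pos: [0.5992, 0.3194, 0.3872]
orientation: [3.133, -0.021, 1.264]
wrist_force: [-0.1, 0.0, 0.3]
finger_gap: 0.0725
```

The lid held 6–11 N towards shut without giving, so the stay is locked. Next is a viewpoint over the mat with the tool yaw that I'll use at the slots (162°, camera on the front side, away from the lid).

Run:
```python
from thumb import *
print(np.round(robot.observe()["joint_pos"],3))
Rt=Rot.from_euler("xyz",[np.pi,0,c[2]+np.pi/2]); Rm=Rot.from_euler("xyz",[np.pi,0,c[2]-np.pi/2])
rows([.555,-.13,.37],Rt); rows([.555,-.13,.37],Rm)
```

```text
[ 0.718  0.527  0.725 -0.003 -1.746 -2.596]
jog [-0.0883 -0.8987 -0.0344] [-0.0161 -0.0013  0.9982]
jog [-0.0883 -0.8987 -0.0344] [-0.0013  0.0161 -1.0017]
```

```bash
python3 -m jog '-0.02 -0.2 0 0 0 0.11 85; -0.04 -0.3 0 0 0 0.22 85; -0.05 -0.4 -0.01 0 0 0.33 85; -0.06 -0.5 -0.02 0 0 0.44 85; -0.07 -0.6 -0.03 0 0 0.55 85; -0.08 -0.7 -0.034 0 0 0.66 85; -0.088 -0.8 -0.034 -0.01 0 0.77 85; -0.088 -0.899 -0.034 -0.016 0 0.88 85; -0.088 -0.899 -0.034 -0.016 0 0.998 85; -0.088 -0.899 -0.034 -0.016 0 0.998 85; -0.088 -0.899 -0.034 -0.016 0 0.998 85'
python3 - <<'E'
from h import *
p=robot.snapshot("wrist"); save(p,"m1")
for r in robot.regions_of(p,"bolt_f"):
    print(round(r["score"],2),np.round(r["location"]*np.array(1.5625)),r["mask"].sum())
E
```

```text
time: 20.92
eef_pos: [0.555, -0.1298, 0.3702]
orientation: [-3.14, -0.001, 2.829]
wrist_force: [-0.2, -0.9, -0.1]
finger_gap: 0.0851
0.74 [476.  87.] 417
0.71 [432. 304.] 142
0.58 [311. 222.] 345
0.56 [336. 309.] 253
0.52 [396. 210.] 234
```

View pics/m1.png

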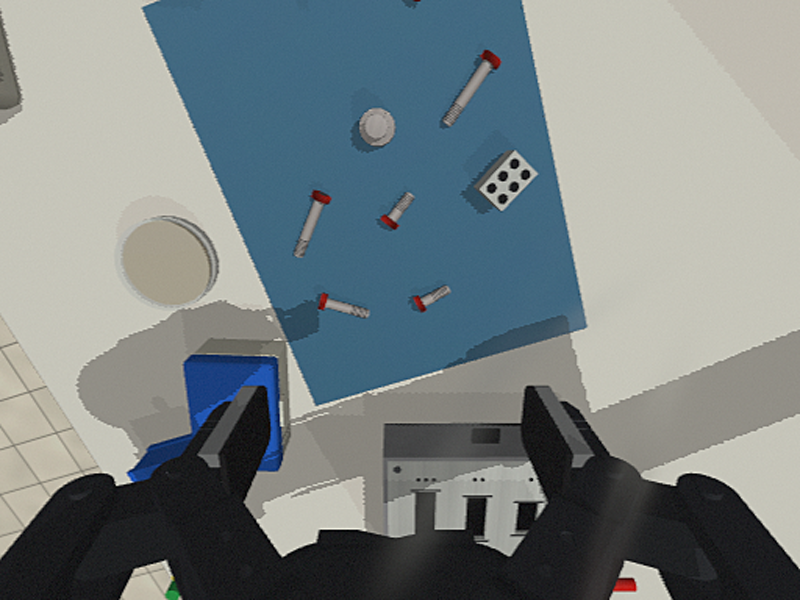

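Five bolts are in view at (470,88), (312,222), (397,210), (343,306) and (431,298). The sixth is just off the top at (412,0). Next I measure their poses and lengths.

```bash
cat >> h.py <<'E'
def bolts(p,near=None,zc=.0095,verbose=True):
    im=p["color"].astype(int); hsv=cv2.cvtColor(p["color"],cv2.COLOR_RGB2HSV)
    blue=(hsv[...,0]>88)&(hsv[...,0]<125)&(hsv[...,1]>70)
    red=((hsv[...,0]<9)|(hsv[...,0]>170))&(hsv[...,1]>110)&(im[...,0]>45)
    n,lab,st,cen=cv2.connectedComponentsWithStats((~blue).astype(np.uint8),connectivity=4)
    out=[]
    for i in range(1,n):
        a=st[i,4]
        if a<25 or a>4000: continue
        m=lab==i; rm=m&red
        if rm.sum()<4 or rm.sum()>.6*a: continue
        q=np.argwhere(m)[:,::-1].astype(float); w=unproj(p,q,zc)[:,:2]; mu=w.mean(0)
        wh=unproj(p,np.argwhere(rm)[:,::-1].astype(float),zc)[:,:2].mean(0)
        _,V=np.linalg.eigh(np.cov((w-mu).T)); d=V[:,1]
        # refine the axis from the shank
        t=(w-mu)@d; s=1 if (wh-mu)@d<0 else -1; d=d*s; t=t*s
        lo,hi=np.percentile(t,[0.5,99.5]); half=0.0
        hi=t.max();lo=t.min(); px=np.linalg.norm(unproj(p,[cen[i]],zc)-unproj(p,[cen[i]+[1,0]],zc))
        sh=(t>lo+.012)&(t<hi-.003); 
        off=((w-mu)@np.array([-d[1],d[0]]))[sh]; fit=np.polyfit(t[sh],off,1) if sh.sum()>6 else (0,0)
        nrm=np.array([-d[1],d[0]]); d2=d+nrm*fit[0]; d2/=np.linalg.norm(d2); c0=mu+nrm*fit[1]
        L=hi-lo; ctr=c0+d2*(hi+lo)/2
        out.append(dict(ctr=ctr,yaw=np.arctan2(d2[1],d2[0]),L=L,px=cen[i],area=a,mmpx=px*1000))
        if verbose: print("px800",np.round((cen[i]+.5)*1.5625),"area",a,"ctr",np.round(ctr,4),"yaw",round(np.degrees(out[-1]["yaw"]),1),"L",round(L*1000,1),"mm/px",round(px*1000,2))
    return out
E
python3 - <<'E'
from h import *
p=robot.snapshot("wrist"); B=bolts(p)
print(); bolts(robot.snapshot("top"))
E
```

```text
px800 [473.  86.] area 462 ctr [ 0.4514 -0.2366] yaw 36.9 L 69.0 mm/px 1.37
px800 [312. 221.] area 342 ctr [ 0.6294 -0.1689] yaw 47.5 L 68.6 mm/px 1.51
px800 [398. 211.] area 201 ctr [ 0.543  -0.1562] yaw -146.7 L 37.2 mm/px 1.5
px800 [431. 298.] area 173 ctr [ 0.5373 -0.0618] yaw -168.2 L 38.0 mm/px 1.6
px800 [342. 307.] area 231 ctr [ 0.6266 -0.0788] yaw 145.9 L 53.5 mm/px 1.61

px800 [243. 147.] area 84 ctr [0.8873 0.1836] yaw 49.4 L 54.3 mm/px 3.12
px800 [280. 152.] area 37 ctr [0.8784 0.1083] yaw 34.4 L 22.7 mm/px 3.12
px800 [312. 153.] area 37 ctr [0.8776 0.0464] yaw 5.9 L 23.4 mm/px 3.13
px800 [363. 322.] area 57 ctr [ 0.5378 -0.0616] yaw -168.6 L 37.7 mm/px 3.05
px800 [505. 367.] area 97 ctr [ 0.4523 -0.3399] yaw -145.9 L 68.4 mm/px 3.05
px800 [453. 369.] area 90 ctr [ 0.4511 -0.2369] yaw 37.1 L 67.5 mm/px 3.04
```

All six are measured, and the wrist and top views agree to 1 mm: three long, one medium and two short. I start with the near short one at (0.537, -0.062).

```bash
cat >> h.py <<'E'
C=[.5572,.1895,1.2612]
def pick(ctr,yawdeg,off,z=.077):
    "rows for a pick; off = grip shift towards the tip"
    a=np.deg2rad(yawdeg); g=np.array(ctr)+off*np.array([np.cos(a),np.sin(a)])
    q1=np.arctan2(g[1],g[0])
    for k in (1,-1):
        y=a+k*np.pi/2; q6=(y-q1-np.pi+np.pi)%(2*np.pi)-np.pi
        print("tool yaw",round(np.degrees(y),1),"q6",round(q6,2)); R=Rot.from_euler("xyz",[np.pi,0,y])
        rows([*g,.15],R); rows([*g,z],R)
E
python3 -c "
from h import *
print(robot.observe()['joint_pos'][5])
pick([.5373,-.0618],-168.2,.002)"
```

```text
-0.35579460433622095
tool yaw -78.2 q6 1.89
jog [-0.0397  0.1348 -0.4406] [1.3000e-03 3.0000e-04 1.3287e+00]
jog [-0.0397  0.1348 -0.5866] [1.3000e-03 3.0000e-04 1.3287e+00]
tool yaw -258.2 q6 -1.25
jog [-0.0397  0.1348 -0.4406] [ 2.000e-04 -1.200e-03 -6.713e-01]
jog [-0.0397  0.1348 -0.5866] [ 2.000e-04 -1.200e-03 -6.713e-01]
```

```bash
python3 -m jog '-0.04 0.135 -0.1 0 0 -0.115 60; -0.04 0.135 -0.2 0 0 -0.23 45; -0.04 0.135 -0.3 0 0 -0.345 45; -0.04 0.135 -0.4 0 0 -0.46 45; -0.04 0.135 -0.44 0 0 -0.575 45; -0.04 0.135 -0.44 0 0 -0.671 45; -0.04 0.135 -0.44 0 0 -0.671 45' 60
python3 - <<'E'
from h import *
p=robot.snapshot("wrist"); save(p,"b4a"); bolts(p)
Rt=Rot.from_euler("xyz",[np.pi,0,np.radians(101.8)]); rows([.5353,-.0622,.077],Rt)
E
```

```text
time: 22.0
eef_pos: [0.5352, -0.0619, 0.1502]
orientation: [-3.14, -0.001, 1.778]
wrist_force: [0.5, 0.1, 0.1]
finger_gap: 0.045
px800 [211. 302.] area 738 ctr [ 0.5429 -0.1553] yaw -149.3 L 38.6 mm/px 0.78
px800 [396. 330.] area 725 ctr [ 0.5381 -0.0613] yaw -170.1 L 41.4 mm/px 0.8
jog [-0.0002 -0.0006 -0.147 ] [-0.0003 -0.0008 -0.0023]
```

View pics/b4a.png

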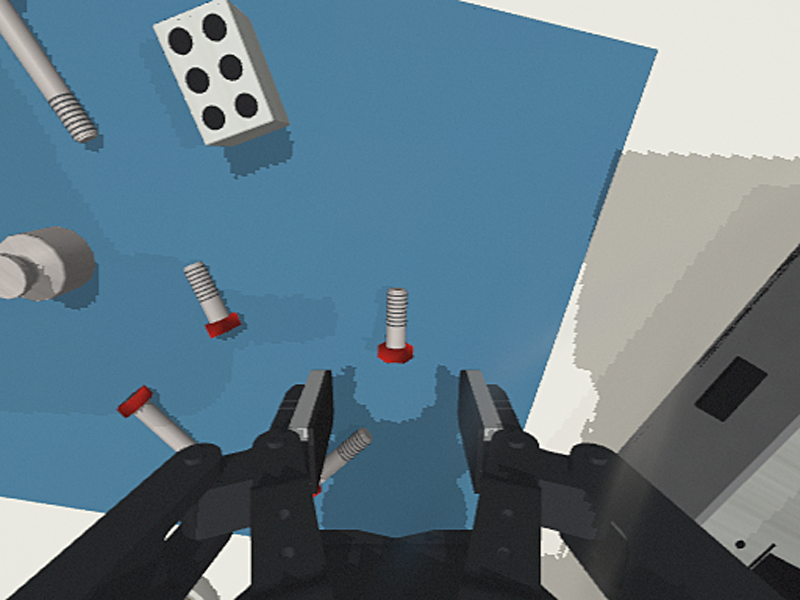

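```bash
python3 -m jog '0 0 -0.08 0 0 0 45; 0 0 -0.147 0 0 0 45; 0 0 -0.147 0 0 0 30; 0 0 -0.147 0 0 0 4; 0 0 -0.147 0 0 0 4; 0 0 -0.147 0 0 0 4; 0 0 -0.147 0 0 0 4; 0 0 0 0 0 0 4; 0 0 0.1 0 0 0 4' 60
python3 - <<'E'
from h import *
p=robot.snapshot("wrist"); save(p,"b4b")
Rt=Rot.from_euler("xyz",[np.pi,0,C[2]+np.pi/2]); print(cw(C,[-.01,.045,.06]))
rows(cw(C,[-.06,.045,.2])[0],Rt)
rows(cw(C,[-.01,.045,.2])[0],Rt)
E
```

```text
time: 23.18
eef_pos: [0.5349, -0.062, 0.2019]
orientation: [-3.139, -0.001, 1.78]
wrist_force: [1.5, 0.1, 1.1]
finger_gap: 0.0068
[[0.51129271 0.19368577 0.06      ]]
jog [-0.0853  0.4173 -0.0234] [-0.0036  0.0078  0.6684]
jog [-0.0548  0.5126 -0.0234] [-0.0036  0.0078  0.6684]
```

View pics/b4b.png

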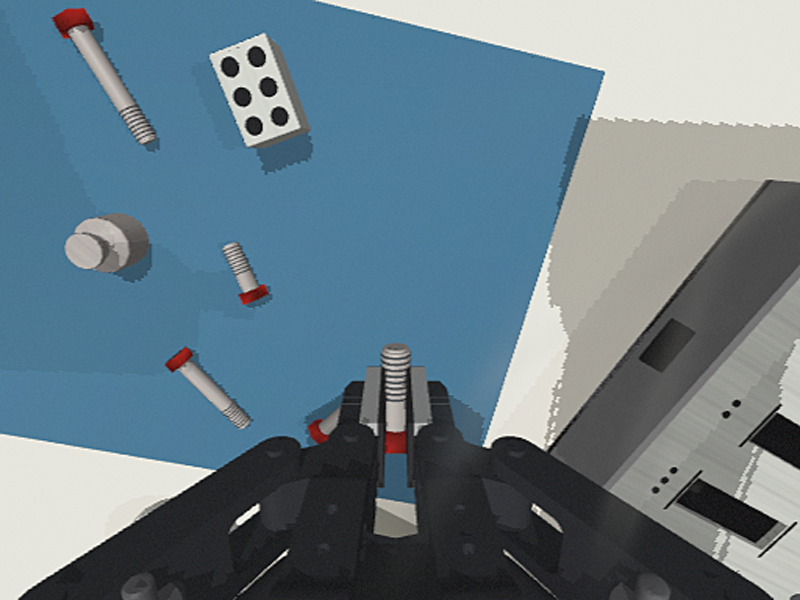

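```bash
cat >> h.py <<'E'
def intool(p,uv800,dz=.068):
    q,R=pose(); w=unproj(p,np.array(uv800)/1.5625-.5,q[2]-dz); return R.inv().apply(w-q)*1000
E
python3 - <<'E'
from h import *
p=robot.snapshot("wrist"); print(np.round(intool(p,[(396,347),(396,428),(396,452)]),1)); save(p,"b4c",(200,200,310,300))
E
```

```text
[[ -0.8 -17.9  67.8]
 [ -0.7  15.3  68.2]
 [ -0.7  26.   68.3]]
```

View pics/b4c.png

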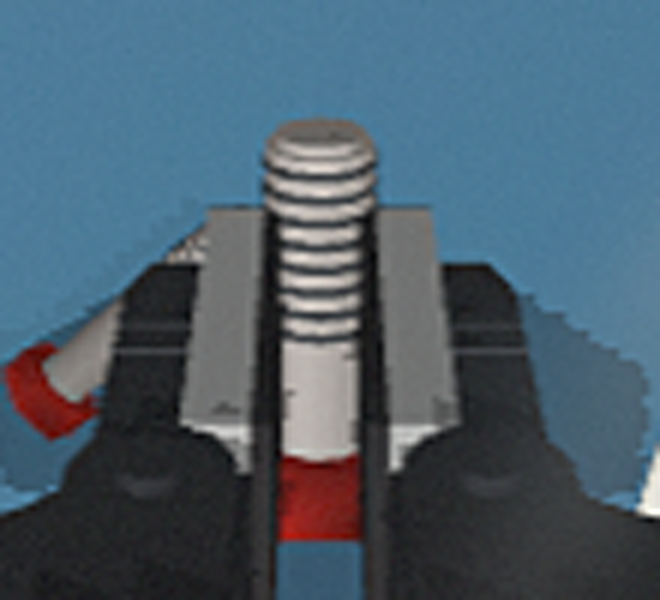

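The bolt is held with its tip at (396,347), so its centre is about 1.5 mm off the grasp along the tool's y. I carry it towards the short slot and check the slots' positions on the way.

```bash
python3 -m jog '-0.02 0.09 0 0 0 0.11 4; -0.045 0.19 0 0 0 0.22 4; -0.07 0.28 0 0 0 0.33 4; -0.09 0.37 0 0 0 0.44 4; -0.09 0.37 0 0 0 0.55 4; -0.09 0.37 0 0 0 0.668 4; -0.09 0.37 0 0 0 0.668 4'
python3 - <<'E'
from h import *
p=robot.snapshot("wrist")
S=[]; 
for y,l in ((.045,.042),(-.01,.057),(-.065,.072)):
    q=cw(C,np.array([(-.01+a*l/2,y+b*.011,.06) for a,b in ((-1,-1),(1,-1),(1,1),(-1,1))])); S.append(proj(p,q))
save(p,"s1",(100,60,400,285),lines=[(s[i],s[(i+1)%4]) for s in S for i in range(4)])
Rt=Rot.from_euler("xyz",[np.pi,0,C[2]+np.pi/2]); rows(cw(C,[-.0115,.045,.2])[0],Rt); rows(cw(C,[-.0115,.045,.14])[0],Rt)
E
```

```text
time: 24.15
eef_pos: [0.4936, 0.123, 0.2083]
orientation: [3.129, 0.002, 2.829]
wrist_force: [-0.8, 0.7, -0.9]
finger_gap: 0.0072
jog [ 0.0344  0.1388 -0.0167] [-0.0073  0.0038  0.0032]
jog [ 0.0344  0.1388 -0.1367] [-0.0073  0.0038  0.0032]
```

View pics/s1.png

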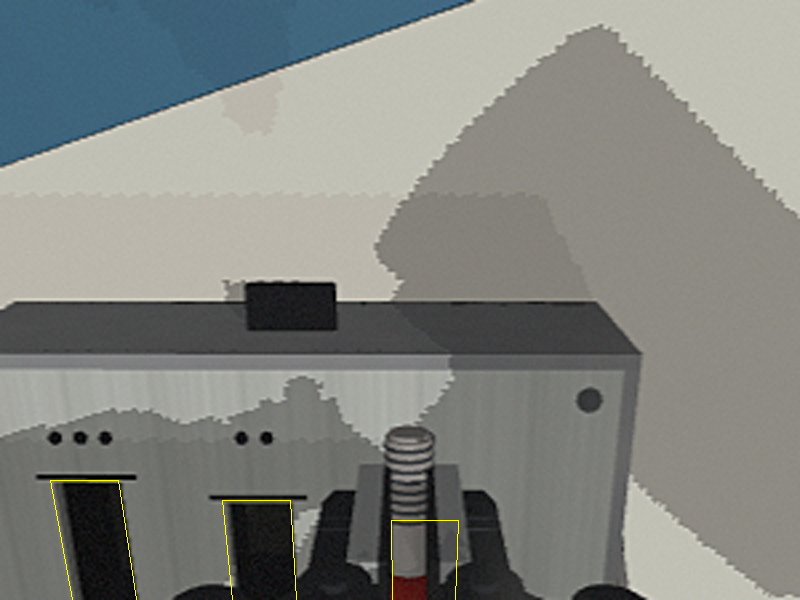

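```bash
python3 -m jog '0.017 0.07 -0.017 -0.007 0.004 0.003 4; 0.033 0.139 -0.017 -0.007 0.004 0.003 4; 0.033 0.139 -0.1 -0.007 0.004 0.003 4; 0.033 0.139 -0.1 -0.007 0.004 0.003 4; 0.033 0.139 -0.1 -0.007 0.004 0.003 4'
python3 - <<'E'
from h import *
p=robot.snapshot("wrist")
S=[]
for y,l in ((.045,.042),(-.01,.057),(-.065,.072)):
    q=cw(C,np.array([(-.01+a*l/2,y+b*.011,.06) for a,b in ((-1,-1),(1,-1),(1,1),(-1,1))])); S.append(proj(p,q))
save(p,"s2",(100,60,400,285),lines=[(s[i],s[(i+1)%4]) for s in S for i in range(4)])
T=np.linalg.inv(caseT(C)); q,R=pose(); print(T[:3,:3]@q+T[:3,3])
Rt=Rot.from_euler("xyz",[np.pi,0,C[2]+np.pi/2]); rows(cw(C,[-.0115,.0457,.138])[0],Rt)
E
```

```text
time: 24.82
eef_pos: [0.5107, 0.1921, 0.1596]
orientation: [3.141, 0.001, 2.83]
wrist_force: [-0.0, -0.2, 1.3]
finger_gap: 0.007
[-0.01147546  0.04488286  0.16009232]
jog [-0.0016  0.0005 -0.0442] [-0.0008  0.0013  0.0011]
```

View pics/s2.png

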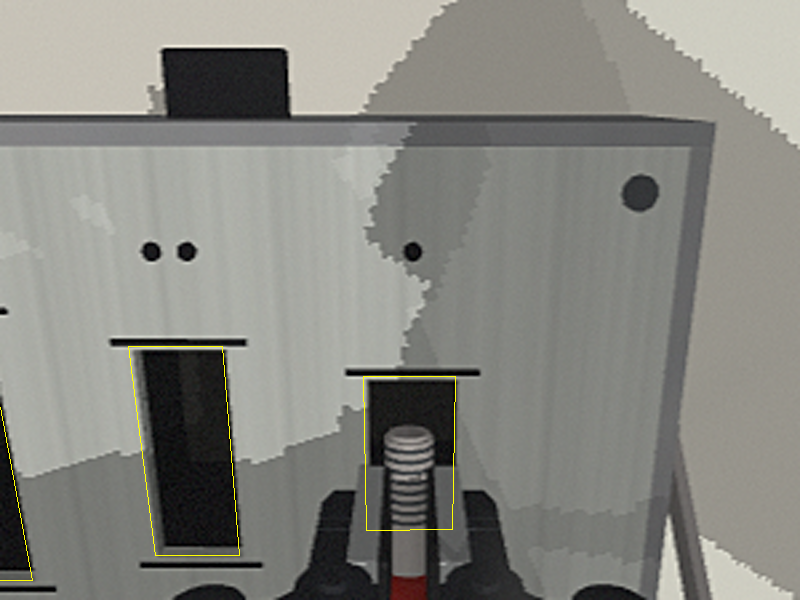

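The slot overlay fits and the bolt is centred over the short (one-dot) slot at (410,430). I lower and release.

```bash
python3 -m jog '0 0 -0.022 0 0 0 4; -0.001 0 -0.044 0 0 0 4; -0.001 0 -0.044 0 0 0 4; -0.001 0 -0.044 0 0 0 4; -0.001 0 -0.044 0 0 0 40; -0.001 0 -0.044 0 0 0 40; -0.001 0 -0.044 0 0 0 40; -0.001 0 0.05 0 0 0 40; 0 -0.05 0.1 0 0 0 40; -0.03 -0.15 0.1 0 0 0 45'
python3 - <<'E'
from h import *
p=robot.snapshot("wrist"); save(p,"s3")
pick([.543,-.1562],-146.7,.002)
E
```

```text
time: 26.12
eef_pos: [0.4976, 0.1179, 0.2124]
orientation: [3.136, 0.006, 2.832]
wrist_force: [-0.1, -0.0, 0.1]
finger_gap: 0.0454
tool yaw -56.7 q6 2.43
jog [ 0.0947 -0.5398 -0.1224] [-2.0000e-03 -3.0000e-04  1.5689e+00]
jog [ 0.0947 -0.5398 -0.2684] [-2.0000e-03 -3.0000e-04  1.5689e+00]
tool yaw -236.7 q6 -0.71
jog [ 0.0947 -0.5398 -0.1224] [-3.000e-04  1.500e-03 -4.311e-01]
jog [ 0.0947 -0.5398 -0.2684] [-3.000e-04  1.500e-03 -4.311e-01]
```

View pics/s3.png

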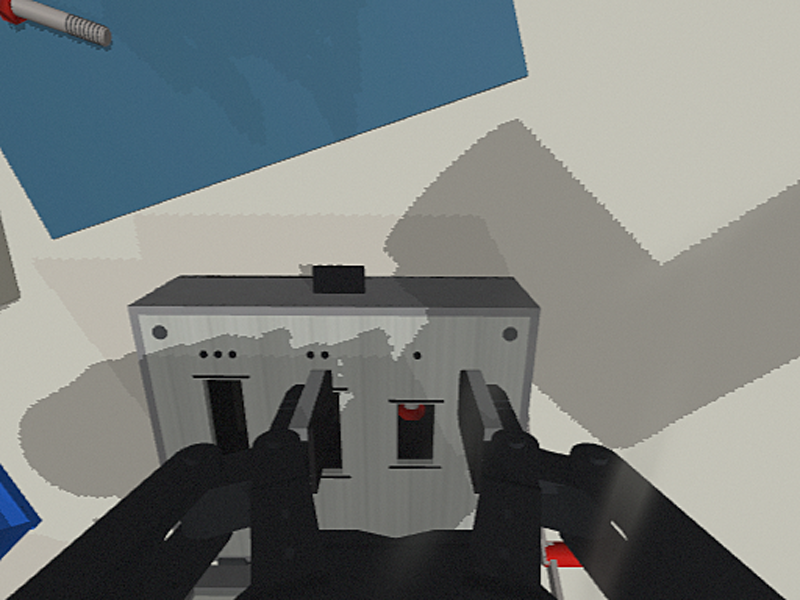

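Run:
```python
from h import *
p=robot.snapshot("wrist"); save(p,"s4",(240,245,300,305))
```

```text
(no output)
```

View pics/s4.png

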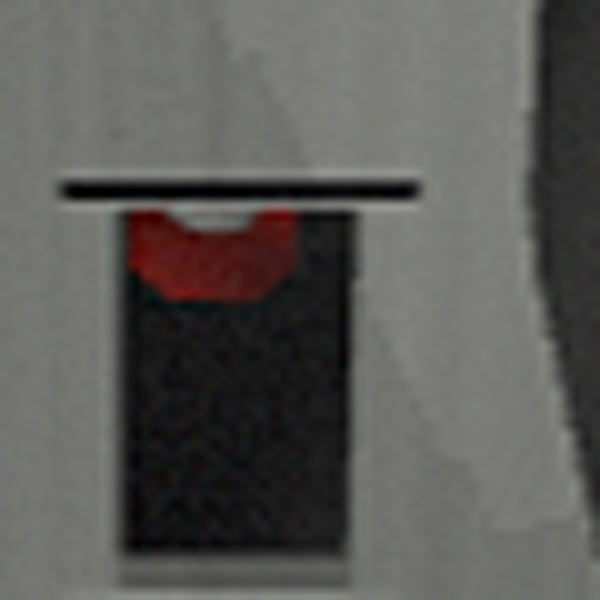

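The short bolt lies on the compartment floor: I see its head's underside at the back end, with the shank running forward. Next is the second short bolt.

```bash
python3 -m jog '0.015 -0.12 0 0 0 -0.1 45; 0.035 -0.24 0 0 0 -0.2 45; 0.06 -0.36 -0.02 0 0 -0.3 45; 0.08 -0.47 -0.06 0 0 -0.4 45; 0.095 -0.54 -0.122 0 0 -0.431 45; 0.095 -0.54 -0.122 0 0 -0.431 45; 0.095 -0.54 -0.122 0 0 -0.431 45'
python3 - <<'E'
from h import *
p=robot.snapshot("wrist"); save(p,"b3a"); bolts(p)
Rt=Rot.from_euler("xyz",[np.pi,0,np.radians(123.3)]); rows([.5413,-.1573,.077],Rt)
p=robot.snapshot("top"); bolts(p)
E
```

```text
time: 27.1
eef_pos: [0.5424, -0.1555, 0.1501]
orientation: [3.139, 0.002, 2.151]
wrist_force: [-0.0, 0.2, -0.2]
finger_gap: 0.0449
px800 [396. 326.] area 728 ctr [ 0.5433 -0.1555] yaw -145.7 L 41.0 mm/px 0.8
px800 [422. 500.] area 777 ctr [ 0.6275 -0.0801] yaw 147.2 L 56.1 mm/px 0.92
jog [-0.0028 -0.0044 -0.1473] [0.0002 0.0025 0.0001]
px800 [243. 147.] area 85 ctr [0.8872 0.1837] yaw 49.8 L 54.3 mm/px 3.12
px800 [280. 152.] area 38 ctr [0.8775 0.1102] yaw 19.8 L 23.1 mm/px 3.12
px800 [312. 153.] area 40 ctr [0.8777 0.0448] yaw -170.9 L 24.5 mm/px 3.13
px800 [453. 369.] area 90 ctr [ 0.4511 -0.2369] yaw 37.1 L 67.5 mm/px 3.04
```

View pics/b3a.png

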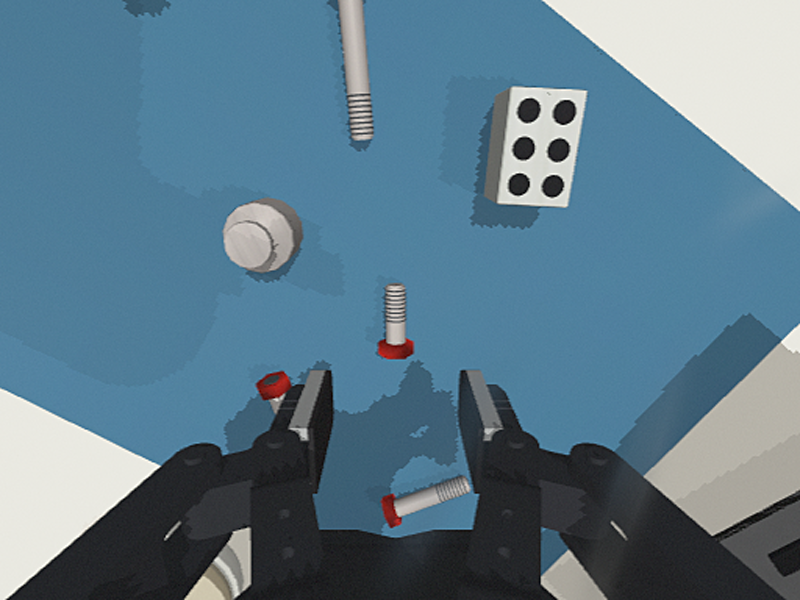

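```bash
python3 -m jog '-0.003 -0.004 -0.08 0 0.002 0 45; -0.003 -0.004 -0.147 0 0.002 0 45; -0.003 -0.004 -0.147 0 0.002 0 30; -0.003 -0.004 -0.147 0 0.002 0 4; -0.003 -0.004 -0.147 0 0.002 0 4; -0.003 -0.004 -0.147 0 0.002 0 4; -0.003 -0.004 -0.147 0 0.002 0 4; 0 0 0 0 0 0 4; 0 0 0.1 0 0 0 4' 60
python3 - <<'E'
from h import *
p=robot.snapshot("wrist"); save(p,"b3b",(140,180,370,350))
print(np.round(intool(p,[(396,347)]),1))
Rt=Rot.from_euler("xyz",[np.pi,0,C[2]+np.pi/2])
rows(cw(C,[-.0115,.0452,.2])[0],Rt); rows(cw(C,[-.0115,.0452,.16])[0],Rt)
E
```

```text
time: 28.32
eef_pos: [0.5424, -0.1549, 0.2026]
orientation: [3.139, 0.002, 2.152]
wrist_force: [1.4, 0.3, 0.1]
finger_gap: 0.0068
[[  3.7 -26.9  67.6]]
jog [-0.0708  0.6969 -0.0253] [-0.0012  0.0126  0.4317]
jog [-0.0708  0.6969 -0.1053] [-0.0012  0.0126  0.4317]
```

View pics/b3b.png

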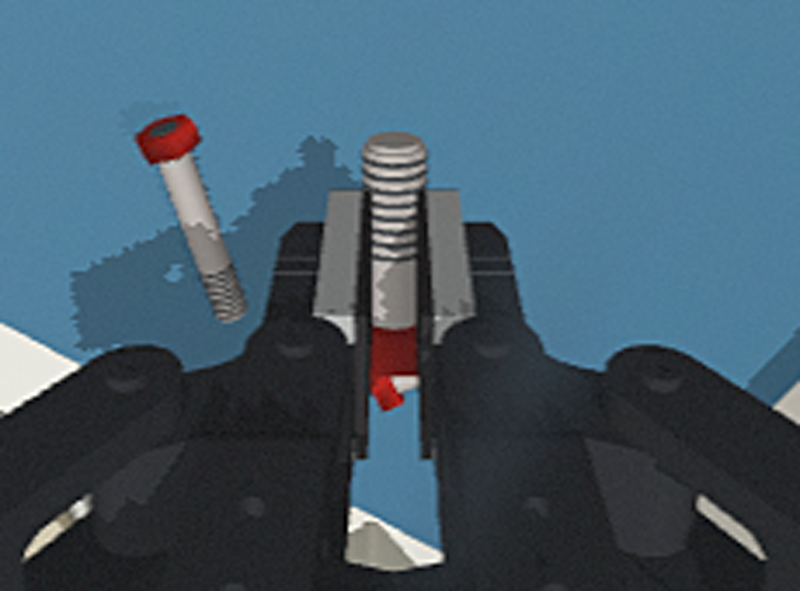

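```bash
python3 -m jog '-0.01 0.12 0 0 0.002 0.1 4; -0.02 0.24 0 0 0.004 0.2 4; -0.04 0.36 0 0 0.006 0.3 4; -0.055 0.48 0 0 0.008 0.4 4; -0.065 0.6 -0.01 0 0.012 0.432 4; -0.07 0.699 -0.025 -0.001 0.012 0.432 4; -0.07 0.699 -0.09 -0.001 0.012 0.432 4; -0.07 0.699 -0.105 -0.001 0.012 0.432 4; -0.07 0.699 -0.105 -0.001 0.012 0.432 4'
cat >> h.py <<'E'
def overslot(name,y,x,zr=.138):
    p=robot.snapshot("wrist"); S=[]
    for yy,l in ((.045,.042),(-.01,.057),(-.065,.072)):
        q=cw(C,np.array([(-.01+a*l/2,yy+b*.011,.06) for a,b in ((-1,-1),(1,-1),(1,1),(-1,1))])); S.append(proj(p,q))
    save(p,name,(100,60,400,285),lines=[(s[i],s[(i+1)%4]) for s in S for i in range(4)])
    T=np.linalg.inv(caseT(C)); q,R=pose(); print("case",np.round(T[:3,:3]@q+T[:3,3],4))
    rows(cw(C,[x,y,zr])[0],Rot.from_euler("xyz",[np.pi,0,C[2]+np.pi/2]))
E
python3 -c "
from h import *
overslot('s5',.0452,-.0105)"
```

```text
time: 29.5
eef_pos: [0.5111, 0.1927, 0.1604]
orientation: [3.142, 0.001, 2.832]
wrist_force: [0.4, 0.8, 0.5]
finger_gap: 0.0065
case [-0.0107  0.0445  0.1611]
jog [-0.0012  0.0009 -0.0462] [-0.0005  0.0012  0.0001]
```

View pics/s5.png

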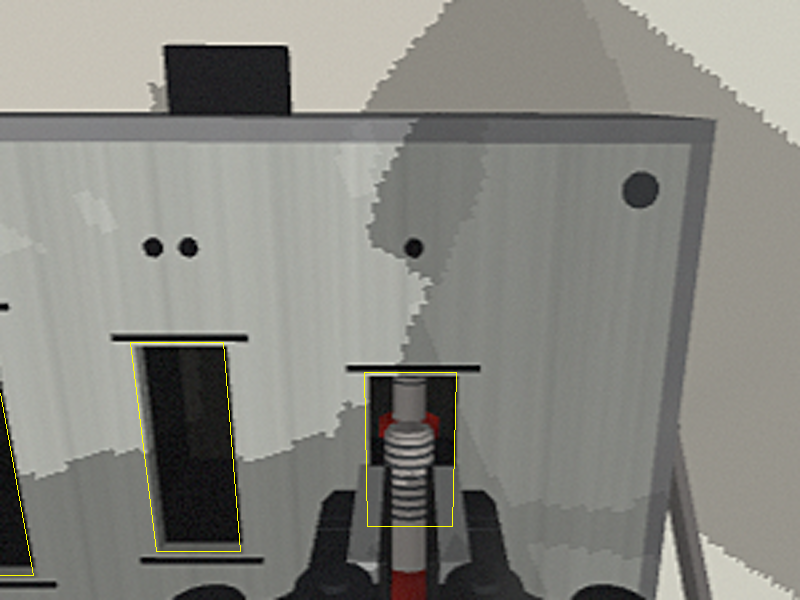

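The first bolt lies flat in the compartment, and the held one is centred. I lower and release.

```bash
python3 -m jog '0 0 -0.023 0 0 0 4; -0.001 0.001 -0.046 0 0 0 4; -0.001 0.001 -0.046 0 0 0 4; -0.001 0.001 -0.046 0 0 0 4; -0.001 0.001 -0.046 0 0 0 40; -0.001 0.001 -0.046 0 0 0 40; -0.001 0.001 -0.046 0 0 0 40; -0.001 0 0.05 0 0 0 40; 0 -0.03 0.1 0 0 0 40; -0.02 -0.08 0.15 0 0 0 45; -0.02 -0.08 0.15 0 0 0 45'
python3 - <<'E'
from h import *
p=robot.snapshot("wrist"); save(p,"s6",(200,200,330,320))
pick([.6266,-.0788],145.9,.000)
E
```

```text
time: 30.92
eef_pos: [0.5021, 0.1522, 0.2386]
orientation: [3.137, 0.005, 2.831]
wrist_force: [0.6, -0.0, 0.0]
finger_gap: 0.0451
tool yaw 235.9 q6 1.1
jog [ 0.2498 -0.4629 -0.174 ] [-0.0027  0.0012  0.8189]
jog [ 0.2498 -0.4629 -0.32  ] [-0.0027  0.0012  0.8189]
tool yaw 55.9 q6 -2.04
jog [ 0.2498 -0.4629 -0.174 ] [ 0.0013  0.003  -1.1811]
jog [ 0.2498 -0.4629 -0.32  ] [ 0.0013  0.003  -1.1811]
```

View pics/s6.png

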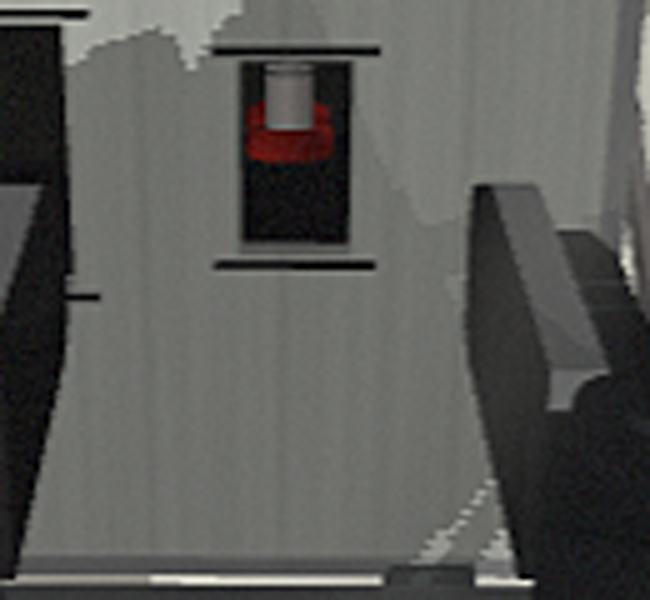

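```bash
python3 -m jog '0.06 -0.11 0 0 0 0.115 45; 0.12 -0.22 0 0 0 0.23 45; 0.18 -0.33 -0.02 0 0 0.345 45; 0.25 -0.464 -0.06 0 0 0.46 45; 0.25 -0.464 -0.12 0 0 0.575 45; 0.25 -0.464 -0.174 -0.002 0.001 0.69 45; 0.25 -0.464 -0.174 -0.003 0.001 0.819 45; 0.25 -0.464 -0.174 -0.003 0.001 0.819 45'
python3 - <<'E'
from h import *
p=robot.snapshot("wrist"); save(p,"b5a"); bolts(p)
Rt=Rot.from_euler("xyz",[np.pi,0,np.radians(235.9)]); rows([.627,-.0793,.077],Rt)
E
```

```text
time: 31.98
eef_pos: [0.6264, -0.079, 0.1476]
orientation: [3.139, -0.002, -2.163]
wrist_force: [0.2, 0.4, 0.9]
finger_gap: 0.0449
px800 [560. 218.] area 1526 ctr [ 0.6287 -0.1697] yaw 47.1 L 72.2 mm/px 0.73
px800 [394. 312.] area 972 ctr [ 0.6277 -0.079 ] yaw 144.1 L 54.8 mm/px 0.78
jog [ 0.001  -0.0008 -0.142 ] [ 0.0001 -0.0015 -0.0023]
```

View pics/b5a.png

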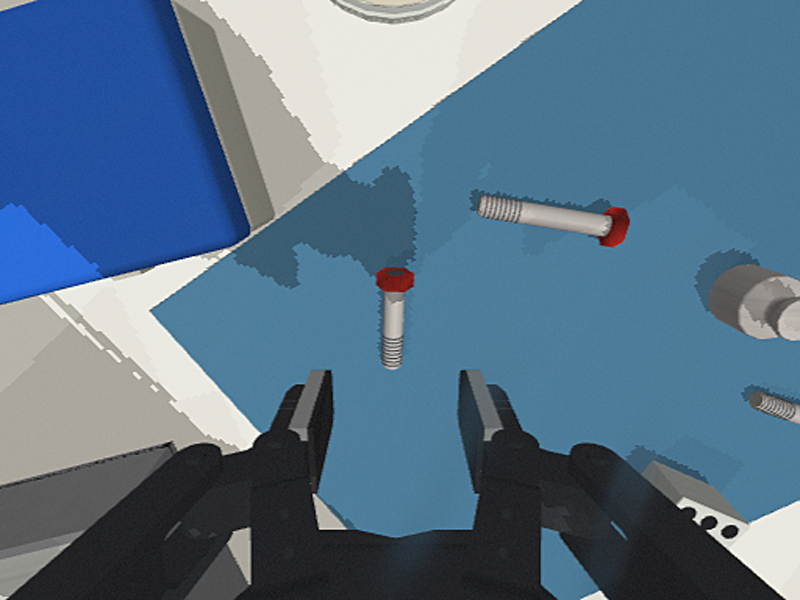

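```bash
python3 -m jog '0.001 0 -0.08 0 0 -0.008 45; 0.001 0 -0.142 0 0 -0.008 45; 0.001 0 -0.142 0 0 -0.008 30; 0.001 0 -0.142 0 0 -0.008 4; 0.001 0 -0.142 0 0 -0.008 4; 0.001 0 -0.142 0 0 -0.008 4; 0.001 0 -0.142 0 0 -0.008 4; 0 0 0 0 0 0 4; 0 0 0.1 0 0 0 4; 0 0 0.1 0 0 0 4' 60
python3 - <<'E'
from h import *
p=robot.snapshot("wrist"); save(p,"b5b",(140,180,370,350))
rows(cw(C,[-.011,-.0098,.16])[0],Rot.from_euler("xyz",[np.pi,0,C[2]+np.pi/2]))
E
```

```text
time: 33.28
eef_pos: [0.6291, -0.0791, 0.2045]
orientation: [-3.133, 0.005, -2.162]
wrist_force: [0.3, -0.1, -1.3]
finger_gap: 0.007
jog [-0.1287  0.5097 -0.082 ] [ 0.0012  0.0021 -0.8205]
```

View pics/b5b.png

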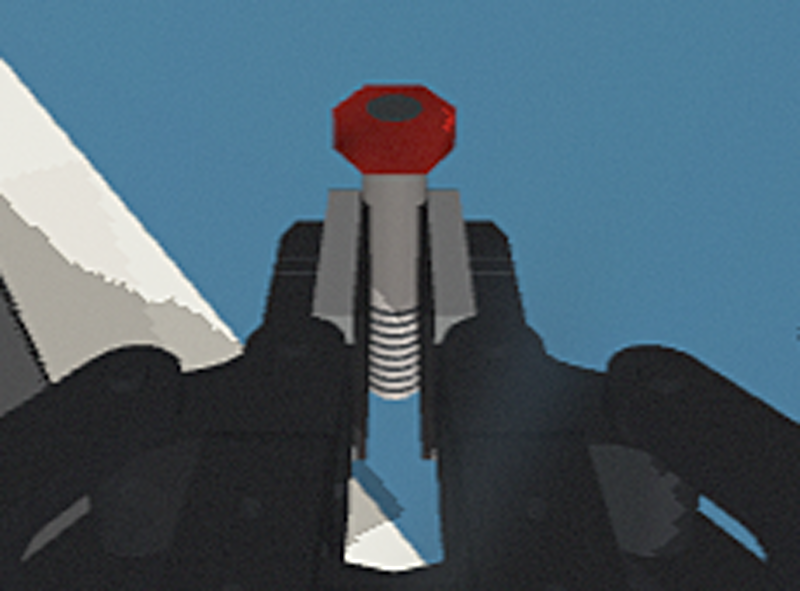

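```bash
cat >> h.py <<'E'
def crop800(x,y,box): # crop pixel -> 800-scale pixel
    f=min(800/(box[2]-box[0]),600/(box[3]-box[1])); return ((x/f+box[0])*1.5625,(y/f+box[1])*1.5625)
E
python3 - <<'E'
from h import *
p=robot.snapshot("wrist"); b=(140,180,370,350)
for z in (.066,.069,.072): print(z,np.round(intool(p,[crop800(394,107,b)],z),1)[0], np.round(intool(p,[crop800(394,397,b)],z-.005),1)[0])
E
```

```text
0.066 [ -0.5 -26.7  66. ] [-0.5 21.8 61. ]
0.069 [ -0.5 -25.5  69. ] [-0.5 24.1 64. ]
0.072 [ -0.6 -24.3  72. ] [-0.5 26.5 67. ]
```

```bash
python3 -m jog '-0.03 0.1 0 0 0 -0.115 4; -0.06 0.2 0 0 0 -0.23 4; -0.09 0.3 0 0 0 -0.345 4; -0.11 0.42 0 0 0 -0.46 4; -0.128 0.511 0 0 0 -0.575 4; -0.128 0.511 0 0 0 -0.69 4; -0.128 0.511 -0.04 0 0 -0.82 4; -0.128 0.511 -0.082 0.001 0.002 -0.82 4; -0.128 0.511 -0.082 0.001 0.002 -0.82 4; -0.128 0.511 -0.082 0.001 0.002 -0.82 4'
python3 -c "
from h import *
overslot('s7',-.0098,-.0103)"
```

```text
time: 34.62
eef_pos: [0.5626, 0.1766, 0.1577]
orientation: [3.139, -0.002, 2.833]
wrist_force: [0.5, 0.3, -0.0]
finger_gap: 0.0071
case [-0.0104 -0.0093  0.1582]
jog [ 0.0011 -0.0001 -0.0403] [-0.0025 -0.0002 -0.0006]
```

View pics/s7.png

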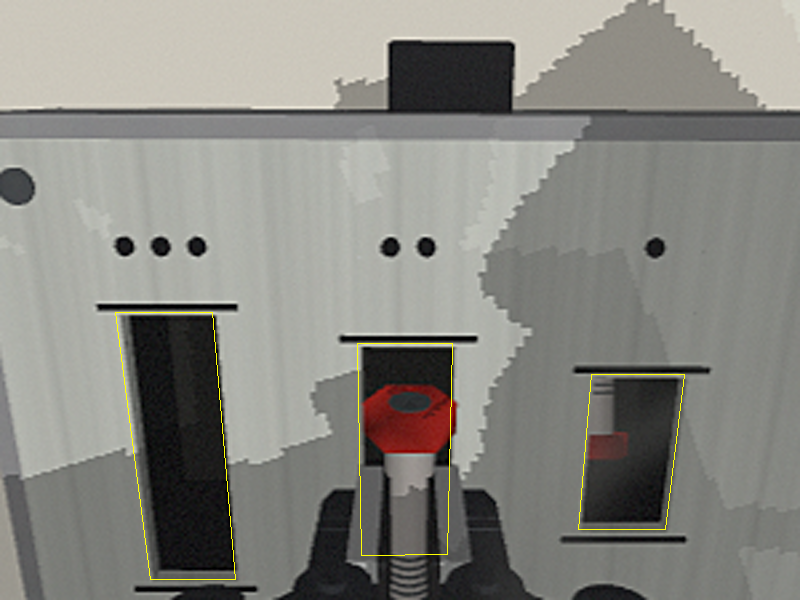

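```bash
python3 -m jog '0 0 -0.02 0 0 0 4; 0 0 -0.041 -0.002 0 0 4; 0 0 -0.041 -0.002 0 0 4; 0 0 -0.041 -0.002 0 0 4; 0 0 -0.041 -0.002 0 0 40; 0 0 -0.041 -0.002 0 0 40; 0 0 -0.041 -0.002 0 0 40; 0 0 0.05 0 0 0 40; 0 -0.03 0.1 0 0 0 40; -0.02 -0.08 0.15 0 0 0 45; -0.02 -0.08 0.15 0 0 0 45'
python3 - <<'E'
from h import *
p=robot.snapshot("wrist"); save(p,"s8",(200,200,330,320))
pick([.6290,-.1692],47.3,.000)
E
```

```text
time: 36.05
eef_pos: [0.5534, 0.1359, 0.2359]
orientation: [3.135, 0.002, 2.832]
wrist_force: [-0.8, -0.0, 0.2]
finger_gap: 0.045
tool yaw 137.3 q6 -0.48
jog [ 0.152  -0.6114 -0.1685] [-0.0031  0.0018 -0.2774]
jog [ 0.152  -0.6114 -0.3145] [-0.0031  0.0018 -0.2774]
tool yaw -42.7 q6 2.66
jog [ 0.152  -0.6114 -0.1685] [-0.0025 -0.0042  1.7226]
jog [ 0.152  -0.6114 -0.3145] [-0.0025 -0.0042  1.7226]
```

View pics/s8.png

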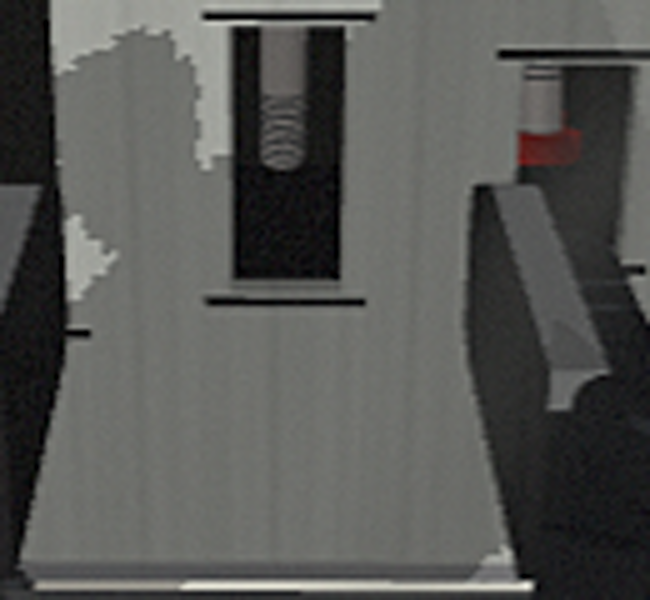

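```bash
python3 -m jog '0.03 -0.12 0 0 0 -0.1 45; 0.06 -0.24 0 0 0 -0.2 45; 0.09 -0.36 -0.03 0 0 -0.277 45; 0.12 -0.48 -0.08 0 0 -0.277 45; 0.152 -0.611 -0.12 -0.003 0.002 -0.277 45; 0.152 -0.611 -0.168 -0.003 0.002 -0.277 45; 0.152 -0.611 -0.168 -0.003 0.002 -0.277 45; 0.152 -0.611 -0.168 -0.003 0.002 -0.277 45'
python3 - <<'E'
from h import *
p=robot.snapshot("wrist"); save(p,"b2a"); bolts(p)
Rt=Rot.from_euler("xyz",[np.pi,0,np.radians(137.2)]); rows([.629,-.1692,.077],Rt)
E
```

```text
time: 37.1
eef_pos: [0.6294, -0.1682, 0.1507]
orientation: [-3.141, 0.0, 2.398]
wrist_force: [0.2, -0.2, 0.3]
finger_gap: 0.0449
px800 [396. 310.] area 1153 ctr [ 0.6292 -0.1687] yaw 46.9 L 68.9 mm/px 0.79
jog [-0.0014 -0.0024 -0.1488] [ 0.0001  0.0009 -0.0025]
```

View pics/b2a.png

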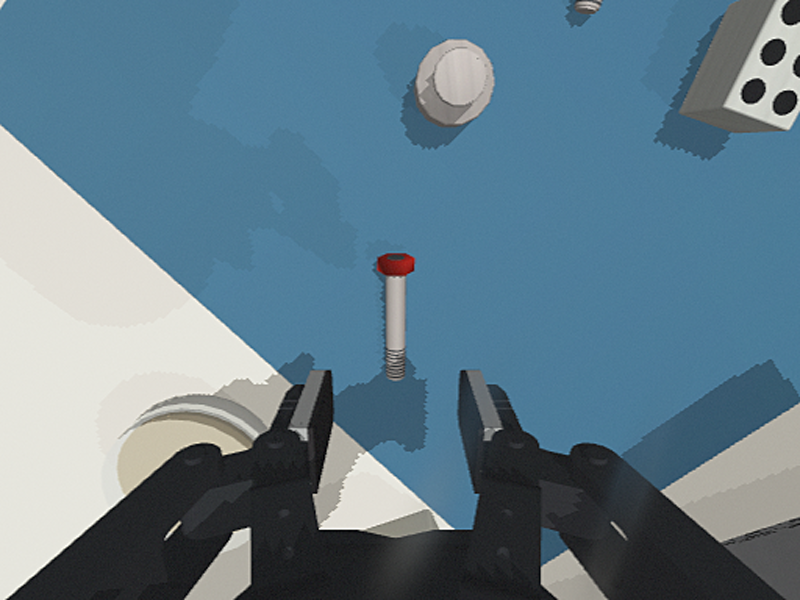

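```bash
python3 -m jog '0 -0.001 -0.08 0 0 -0.003 45; 0 -0.001 -0.148 0 0 -0.003 45; 0 -0.001 -0.148 0 0 -0.003 30; 0 -0.001 -0.148 0 0 -0.003 4; 0 -0.001 -0.148 0 0 -0.003 4; 0 -0.001 -0.148 0 0 -0.003 4; 0 -0.001 -0.148 0 0 -0.003 4; 0 0 0 0 0 0 4; 0 0 0.1 0 0 0 4; 0 0 0.1 0 0 0 4' 60
python3 - <<'E'
from h import *
p=robot.snapshot("wrist"); save(p,"b2b",(140,180,370,350))
rows(cw(C,[-.0105,-.0645,.16])[0],Rot.from_euler("xyz",[np.pi,0,C[2]+np.pi/2]))
E
```

```text
time: 38.4
eef_pos: [0.6322, -0.1687, 0.2089]
orientation: [3.134, 0.012, 2.399]
wrist_force: [0.6, -0.1, -1.2]
finger_gap: 0.0064
jog [-0.0307  0.6559 -0.0901] [-0.0008  0.0052  0.276 ]
```

View pics/b2b.png

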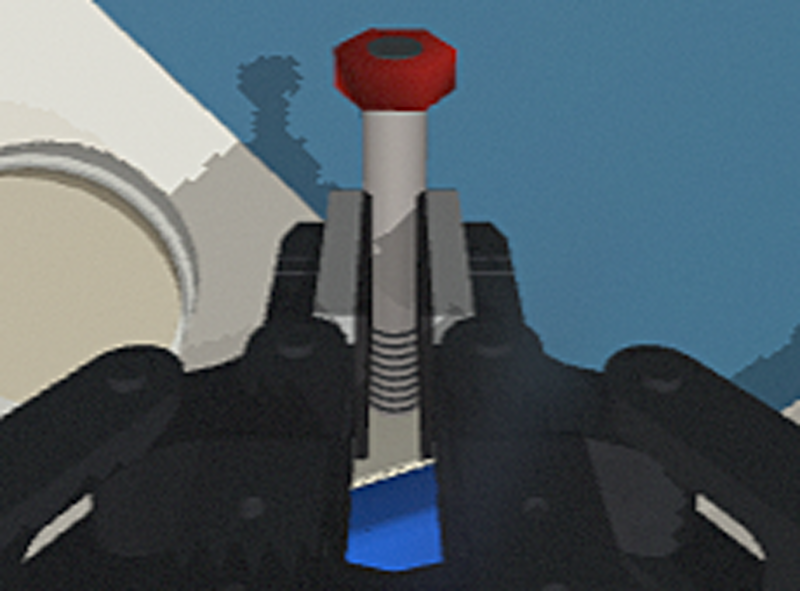

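Run:
```python
from h import *
p=robot.snapshot("wrist"); b=(140,180,370,350)
for z in (.069,.071): print(z,np.round(intool(p,[crop800(394,47,b)],z),1)[0], np.round(intool(p,[crop800(394,411,b)],z-.005),1)[0])
```

```text
0.069 [ -1.5 -33.4  68.9] [-1.5 29.2 64.1]
0.071 [ -1.5 -32.7  70.9] [-1.5 30.8 66.1]
```

```bash
python3 -m jog '-0.005 0.12 0 0 0 0.1 4; -0.01 0.24 0 0 0 0.2 4; -0.015 0.36 0 0 0 0.276 4; -0.02 0.48 0 0 0 0.276 4; -0.03 0.6 0 0 0.002 0.276 4; -0.03 0.657 -0.02 0 0.005 0.276 4; -0.03 0.657 -0.09 -0.001 0.005 0.276 4; -0.03 0.657 -0.09 -0.001 0.005 0.276 4; -0.03 0.657 -0.09 -0.001 0.005 0.276 4'
python3 -c "
from h import *
overslot('s9',-.0645,-.0097)"
```

```text
time: 39.62
eef_pos: [0.615, 0.1601, 0.1578]
orientation: [-3.138, -0.003, 2.831]
wrist_force: [0.2, 0.3, 1.2]
finger_gap: 0.0068
case [-0.0102 -0.0643  0.1585]
jog [ 0.0008  0.0008 -0.0411] [ 0.0009 -0.0019  0.0004]
```

View pics/s9.png

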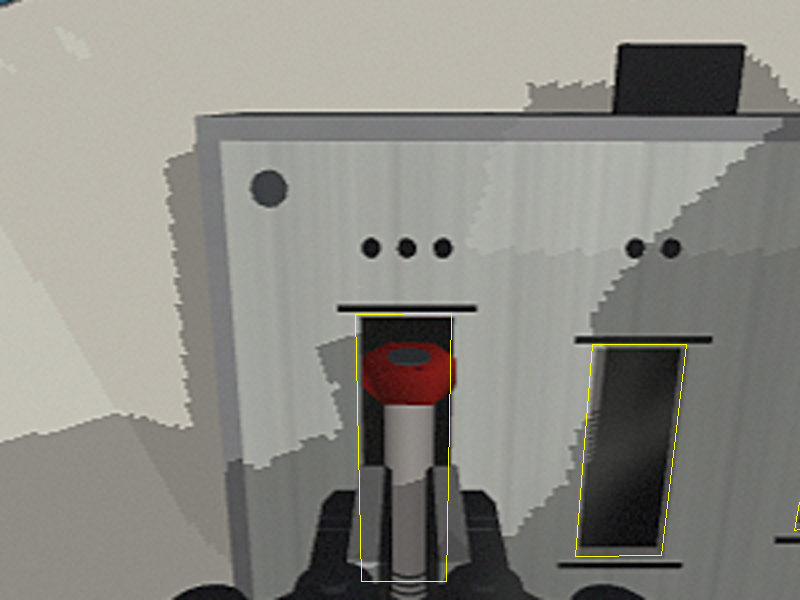

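```bash
python3 -m jog '0 0 -0.02 0 0 0 4; 0.001 0.001 -0.041 0.001 -0.002 0 4; 0.001 0.001 -0.041 0.001 -0.002 0 4; 0.001 0.001 -0.041 0.001 -0.002 0 4; 0.001 0.001 -0.041 0.001 -0.002 0 40; 0.001 0.001 -0.041 0.001 -0.002 0 40; 0.001 0.001 -0.041 0.001 -0.002 0 40; 0 0 0.05 0 0 0 40; 0 -0.03 0.1 0 0 0 40; -0.02 -0.08 0.15 0 0 0 45; -0.02 -0.08 0.15 0 0 0 45'
python3 - <<'E'
from h import *
p=robot.snapshot("wrist"); save(p,"s10",(150,180,380,350))
bolts(robot.snapshot("top"))
pick([.4513,-.2367],37,.000)
E
```

```text
time: 41.05
eef_pos: [0.606, 0.1191, 0.2366]
orientation: [3.141, 0.002, 2.83]
wrist_force: [-0.0, 0.1, -0.5]
finger_gap: 0.0448
px800 [248. 152.] area 40 ctr [0.8813 0.1698] yaw 174.0 L 23.0 mm/px 3.12
px800 [280. 152.] area 38 ctr [0.8775 0.1102] yaw 19.8 L 23.1 mm/px 3.12
px800 [312. 153.] area 39 ctr [0.8769 0.0476] yaw 8.7 L 24.3 mm/px 3.13
px800 [454. 370.] area 89 ctr [ 0.451  -0.2369] yaw 37.2 L 67.5 mm/px 3.04
tool yaw 127.0 q6 -0.44
jog [-0.3078 -0.7138 -0.167 ] [-1.00e-04 -1.90e-03 -3.91e-01]
jog [-0.3078 -0.7138 -0.313 ] [-1.00e-04 -1.90e-03 -3.91e-01]
tool yaw -53.0 q6 2.7
jog [-0.3078 -0.7138 -0.167 ] [ 2.400e-03 -1.000e-04  1.609e+00]
jog [-0.3078 -0.7138 -0.313 ] [ 2.400e-03 -1.000e-04  1.609e+00]
```

View pics/s10.png

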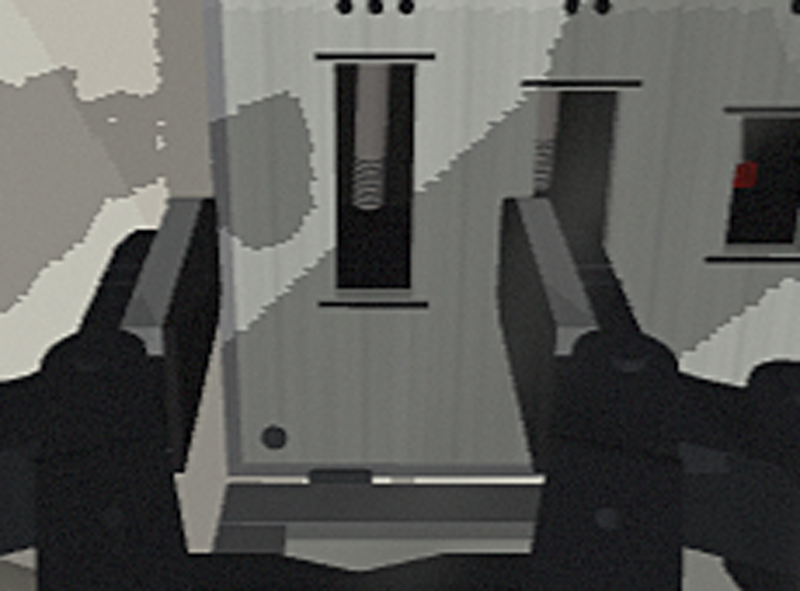

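```bash
python3 -m jog '-0.045 -0.11 0 0 0 -0.1 40; -0.09 -0.22 0 0 0 -0.2 40; -0.135 -0.33 0 0 0 -0.3 40; -0.18 -0.44 -0.03 0 0 -0.391 40; -0.24 -0.56 -0.06 0 0 -0.391 40; -0.308 -0.66 -0.1 0 0 -0.391 40; -0.308 -0.714 -0.167 0 -0.002 -0.391 40; -0.308 -0.714 -0.167 0 -0.002 -0.391 40; -0.308 -0.714 -0.167 0 -0.002 -0.391 40'
python3 - <<'E'
from h import *
p=robot.snapshot("wrist"); save(p,"b1a"); bolts(p)
Rt=Rot.from_euler("xyz",[np.pi,0,np.radians(127)]); rows([.4513,-.2367,.077],Rt)
E
```

```text
time: 42.28
eef_pos: [0.4516, -0.2364, 0.1498]
orientation: [-3.141, -0.0, 2.217]
wrist_force: [-0.2, -0.1, -0.5]
finger_gap: 0.0401
px800 [218. 198.] area 1560 ctr [ 0.4525 -0.3393] yaw -147.2 L 69.0 mm/px 0.72
px800 [396. 311.] area 1157 ctr [ 0.4516 -0.2364] yaw 37.4 L 68.8 mm/px 0.79
jog [-0.0015 -0.001  -0.1468] [ 0.0002  0.0006 -0.0008]
```

View pics/b1a.png

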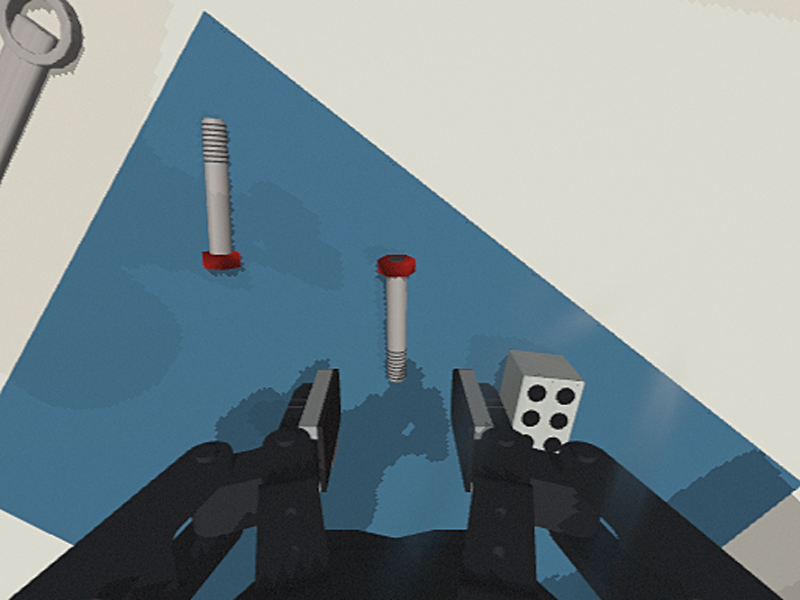

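```bash
python3 -m jog '-0.001 0 -0.08 0 0 0 32; -0.001 0 -0.147 0 0 0 32; -0.001 0 -0.147 0 0 0 25; -0.001 0 -0.147 0 0 0 4; -0.001 0 -0.147 0 0 0 4; -0.001 0 -0.147 0 0 0 4; -0.001 0 -0.147 0 0 0 4; 0 0 0 0 0 0 4; 0 0 0.1 0 0 0 4; 0 0 0.1 0 0 0 4' 60
python3 - <<'E'
from h import *
p=robot.snapshot("wrist"); save(p,"b1b",(140,180,370,350))
rows(cw(C,[-.0097,-.0647,.16])[0],Rot.from_euler("xyz",[np.pi,0,C[2]+np.pi/2]))
E
```

```text
time: 43.58
eef_pos: [0.4541, -0.2372, 0.2055]
orientation: [3.136, 0.009, 2.218]
wrist_force: [0.0, 0.6, -1.9]
finger_gap: 0.0069
jog [ 0.3264  0.7941 -0.0849] [-3.000e-04  3.400e-03  3.913e-01]
```

View pics/b1b.png

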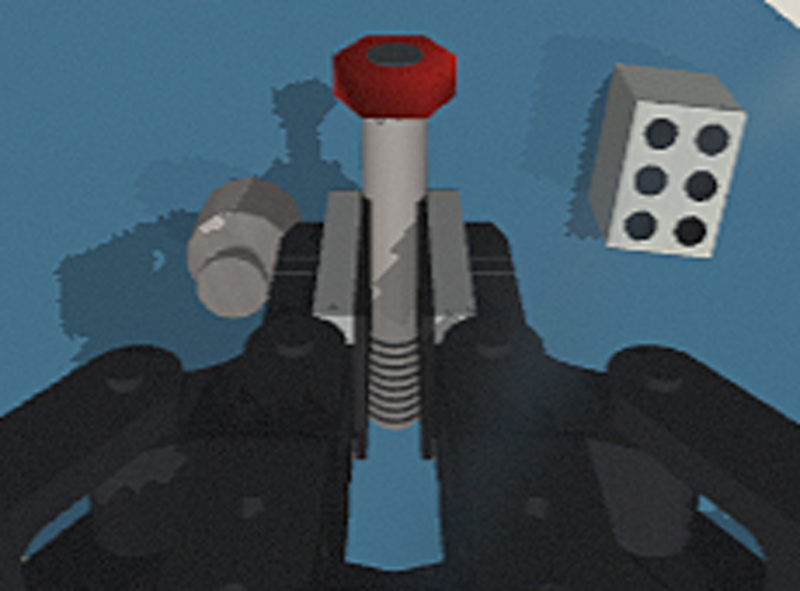

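```bash
python3 -m jog '0.045 0.11 0 0 0 0.1 4; 0.09 0.22 0 0 0 0.2 4; 0.135 0.33 0 0 0 0.3 4; 0.18 0.44 0 0 0 0.391 4; 0.225 0.55 0 0 0 0.391 4; 0.27 0.66 0 0 0.002 0.391 4; 0.315 0.77 0 0 0.003 0.391 4; 0.326 0.793 -0.04 0 0.003 0.391 4; 0.326 0.793 -0.085 0 0.003 0.391 4; 0.326 0.793 -0.085 0 0.003 0.391 4; 0.326 0.793 -0.085 0 0.003 0.391 4'
python3 -c "
from h import *
overslot('s11',-.0647,-.0102)"
```

```text
time: 45.0
eef_pos: [0.6157, 0.1592, 0.16]
orientation: [3.142, 0.0, 2.831]
wrist_force: [-0.7, 0.2, 0.2]
finger_gap: 0.0073
case [-0.0107 -0.0651  0.1606]
jog [-0.0005  0.0012 -0.0453] [-0.0004  0.0008  0.0006]
```

View pics/s11.png

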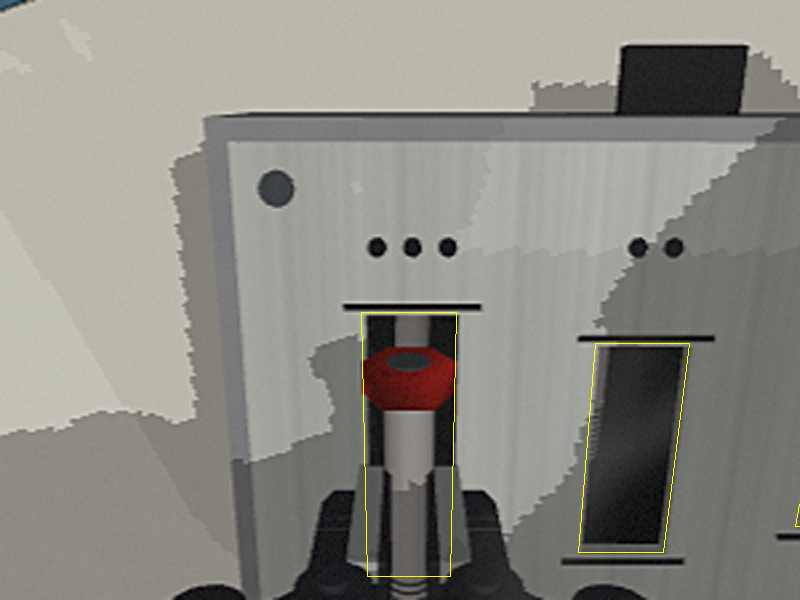

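```bash
python3 -m jog '0 0 -0.02 0 0 0 4; -0.0012 0.0014 -0.045 0 0 0 4; -0.0012 0.0014 -0.045 0 0 0 4; -0.0012 0.0014 -0.045 0 0 0 4; -0.0012 0.0014 -0.045 0 0 0 40; -0.0012 0.0014 -0.045 0 0 0 40; -0.0012 0.0014 -0.045 0 0 0 40; 0 0 0.05 0 0 0 40; 0 -0.03 0.1 0 0 0 40; -0.02 -0.08 0.15 0 0 0 45; -0.02 -0.08 0.15 0 0 0 45'
python3 - <<'E'
from h import *
p=robot.snapshot("wrist"); save(p,"s12",(150,180,380,350))
pick([.4525,-.3393],-146.6,.000)
E
```

```text
time: 46.42
eef_pos: [0.6066, 0.1184, 0.2387]
orientation: [3.138, 0.005, 2.83]
wrist_force: [0.3, 0.6, -0.1]
finger_gap: 0.0455
tool yaw -56.6 q6 2.8
jog [-0.3073 -0.9168 -0.1737] [-3.3000e-03 -5.0000e-04  1.5694e+00]
jog [-0.3073 -0.9168 -0.3197] [-3.3000e-03 -5.0000e-04  1.5694e+00]
tool yaw -236.6 q6 -0.34
jog [-0.3073 -0.9168 -0.1737] [-4.000e-04  2.600e-03 -4.306e-01]
jog [-0.3073 -0.9168 -0.3197] [-4.000e-04  2.600e-03 -4.306e-01]
```

View pics/s12.png

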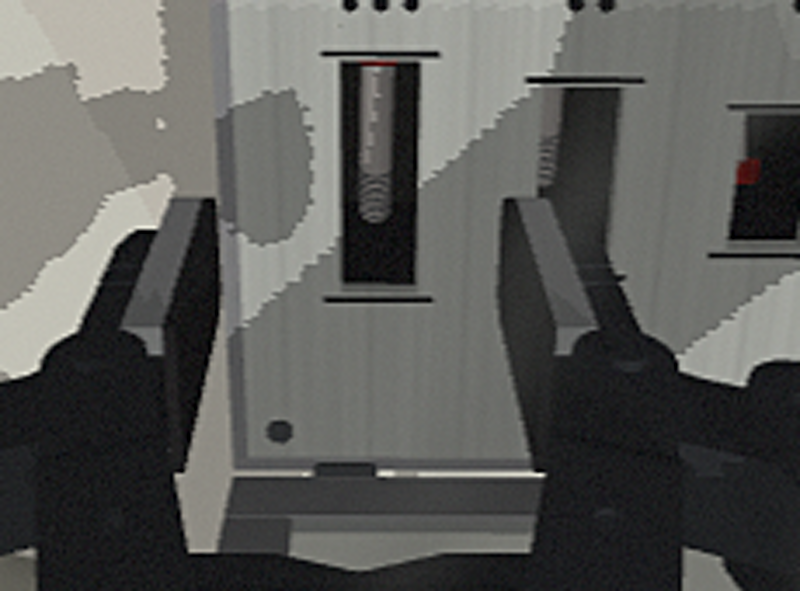

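Both long bolts are in. For the last one, the chosen yaw puts its head at the back end, which keeps the stack low.

```bash
python3 -m jog '-0.04 -0.12 0 0 0 -0.1 40; -0.08 -0.24 0 0 0 -0.2 40; -0.12 -0.36 0 0 0 -0.3 40; -0.16 -0.48 0 0 0 -0.4 40; -0.2 -0.6 -0.03 0 0 -0.43 40; -0.24 -0.72 -0.06 0 0.002 -0.43 40; -0.28 -0.84 -0.1 0 0.003 -0.43 40; -0.307 -0.917 -0.15 0 0.003 -0.43 40; -0.307 -0.917 -0.174 0 0.003 -0.43 40; -0.307 -0.917 -0.174 0 0.003 -0.43 40; -0.307 -0.917 -0.174 0 0.003 -0.43 40'
python3 - <<'E'
from h import *
p=robot.snapshot("wrist"); save(p,"b6a"); bolts(p)
Rt=Rot.from_euler("xyz",[np.pi,0,np.radians(123.4)]); rows([.4525,-.3393,.077],Rt)
E
```

```text
time: 47.85
eef_pos: [0.4536, -0.3386, 0.1504]
orientation: [3.141, 0.0, 2.156]
wrist_force: [0.6, 0.1, 0.7]
finger_gap: 0.0402
px800 [396. 321.] area 1209 ctr [ 0.4531 -0.3392] yaw -146.0 L 71.3 mm/px 0.79
jog [-0.0024 -0.0013 -0.1475] [-0.      0.0007 -0.0018]
```

View pics/b6a.png

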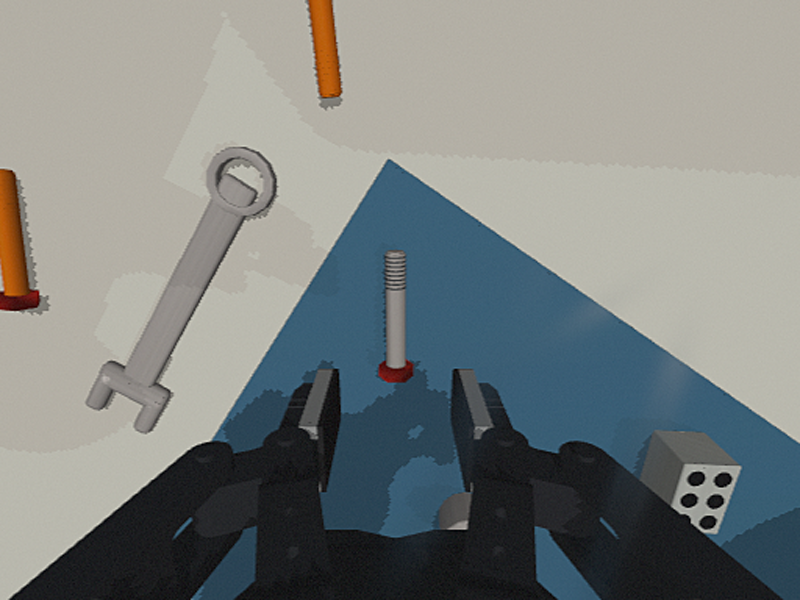

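```bash
python3 -m jog '-0.002 -0.001 -0.08 0 0 0 38; -0.002 -0.001 -0.147 0 0 0 38; -0.002 -0.001 -0.147 0 0 0 25; -0.002 -0.001 -0.147 0 0 0 4; -0.002 -0.001 -0.147 0 0 0 4; -0.002 -0.001 -0.147 0 0 0 4; -0.002 -0.001 -0.147 0 0 0 4; 0 0 0 0 0 0 4; 0 0 0.1 0 0 0 4; 0 0 0.1 0 0 0 4' 60
python3 - <<'E'
from h import *
p=robot.snapshot("wrist"); save(p,"b6b",(140,180,370,350))
rows(cw(C,[-.0100,-.0645,.16])[0],Rot.from_euler("xyz",[np.pi,0,C[2]+np.pi/2]))
b=(140,180,370,350)
E
```

```text
time: 49.15
eef_pos: [0.4558, -0.3401, 0.2067]
orientation: [3.136, 0.011, 2.157]
wrist_force: [0.4, 0.3, -1.4]
finger_gap: 0.0069
jog [ 0.3222  0.9988 -0.0865] [-1.000e-04  4.100e-03  4.301e-01]
```

View pics/b6b.png

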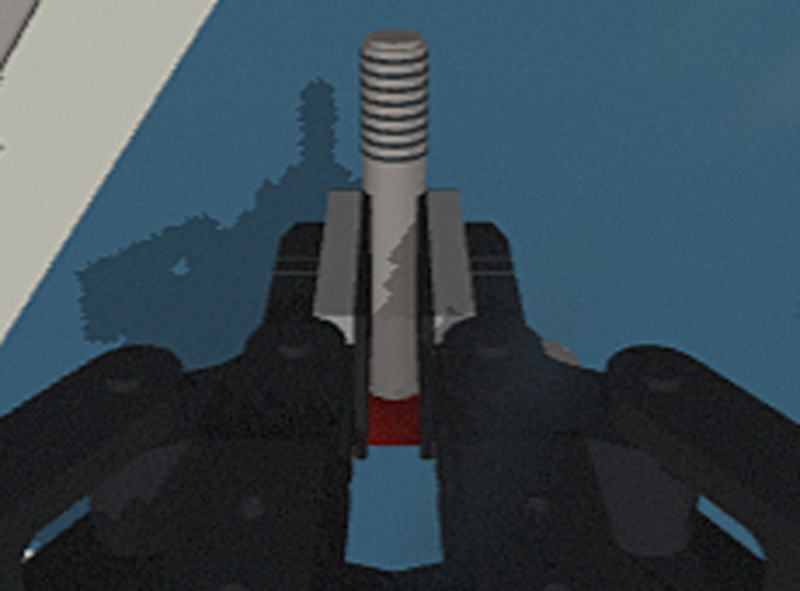

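Run:
```python
from h import *
p=robot.snapshot("wrist"); b=(140,180,370,350)
for z in (.069,.071): print(z,np.round(intool(p,[crop800(394,37,b)],z),1)[0],np.round(intool(p,[crop800(394,397,b)],z-.005),1)[0], np.round(intool(p,[crop800(394,443,b)],z-.008),1)[0])
```

```text
0.069 [ -1.6 -35.1  68.9] [-1.6 26.  64.1] [-1.5 32.7 61.1]
0.071 [ -1.6 -34.5  70.9] [-1.6 27.6 66.1] [-1.5 34.5 63.1]
```

```bash
python3 -m jog '0.04 0.12 0 0 0 0.1 4; 0.08 0.24 0 0 0 0.2 4; 0.12 0.36 0 0 0 0.3 4; 0.16 0.48 0 0 0 0.43 4; 0.2 0.6 0 0 0.002 0.43 4; 0.24 0.72 0 0 0.003 0.43 4; 0.28 0.84 0 0 0.004 0.43 4; 0.322 0.96 -0.02 0 0.004 0.43 4; 0.322 0.999 -0.06 0 0.004 0.43 4; 0.322 0.999 -0.086 0 0.004 0.43 4; 0.322 0.999 -0.086 0 0.004 0.43 4; 0.322 0.999 -0.086 0 0.004 0.43 4'
python3 -c "
from h import *
overslot('s13',-.0645,-.0096)"
```

```text
time: 50.75
eef_pos: [0.6146, 0.1597, 0.1585]
orientation: [-3.14, -0.003, 2.83]
wrist_force: [-0.5, -0.6, -0.3]
finger_gap: 0.0071
case [-0.0107 -0.0639  0.1589]
jog [ 0.0017  0.0018 -0.0418] [ 0.0002 -0.002   0.0011]
```

View pics/s13.png

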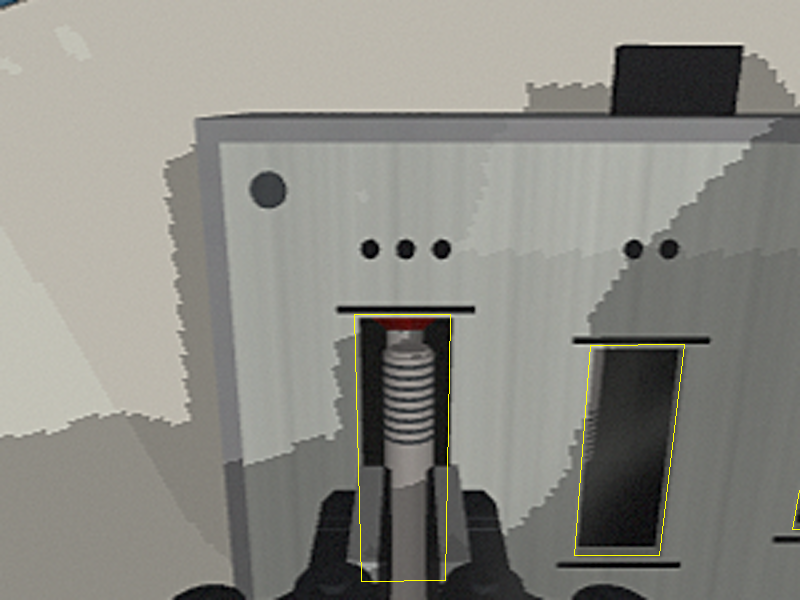

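```bash
python3 -m jog '0.001 0.001 -0.02 0 0 0 4; 0.0019 0.0016 -0.042 0 -0.002 0.001 4; 0.0019 0.0016 -0.042 0 -0.002 0.001 4; 0.0019 0.0016 -0.042 0 -0.002 0.001 4; 0.0019 0.0016 -0.042 0 -0.002 0.001 40; 0.0019 0.0016 -0.042 0 -0.002 0.001 40; 0.0019 0.0016 -0.042 0 -0.002 0.001 40; 0 0 0.05 0 0 0 40; 0 -0.03 0.1 0 0 0 40; -0.05 -0.12 0.16 0 0 0 60; -0.05 -0.12 0.16 0 0 0 60'
python3 - <<'E'
from h import *
p=robot.snapshot("wrist"); save(p,"s14",(130,150,380,337))
E
```

```text
time: 52.18
eef_pos: [0.59, 0.0979, 0.2428]
orientation: [3.14, 0.002, 2.828]
wrist_force: [1.0, 1.1, 0.8]
finger_gap: 0.0595
```

View pics/s14.png

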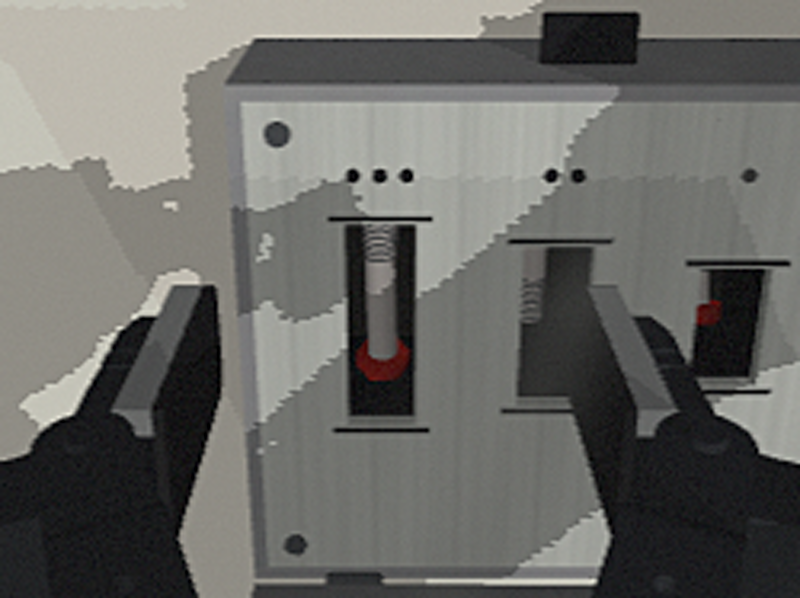

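```bash
python3 -m jog '-0.06 -0.12 0.08 0 0 0 60; -0.12 -0.24 0.1 0 0 0 60; -0.18 -0.36 0.14 0 0 0 60; -0.24 -0.48 0.16 0 0 0 60; -0.24 -0.48 0.16 0 0 0 60; -0.24 -0.48 0.16 0 0 0 60'
python3 - <<'E'
from h import *
p=robot.snapshot("wrist"); save(p,"f_w"); p=robot.snapshot("side"); save(p,"f_s",(120,70,420,295)); p=robot.snapshot("top"); save(p,"f_t",(80,80,400,320))
from thumb import *
try: locate(("top","side"))
except Exception as e: print(e)
E
```

```text
time: 52.98
eef_pos: [0.4694, -0.1423, 0.3209]
orientation: [3.14, -0.0, 2.826]
wrist_force: [-0.2, 0.5, -0.1]
finger_gap: 0.0601
top 33 [114.5 235.9] [116.5 230.8] [112.7 240.9]
side 20 [156.8 158.2] [161.1 157.4] [152. 159.]
[0.0379 0.1324 0.1006] [ 0.1 -0.3 -0.4  0. ]
```

View pics/f_w.png

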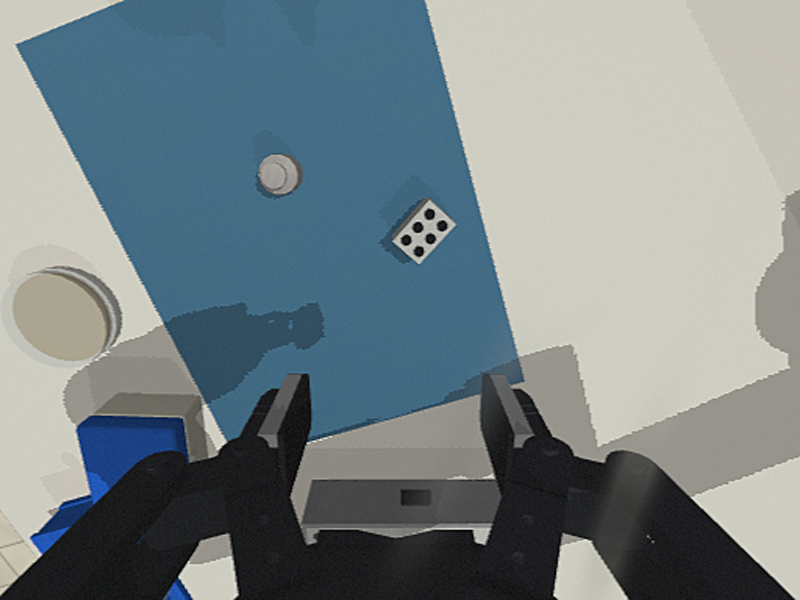

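View pics/f_t.png

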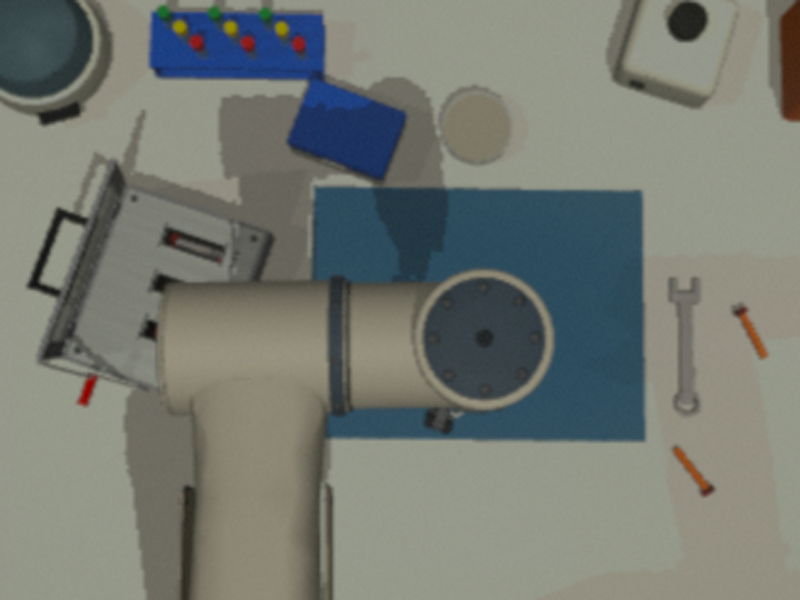

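View pics/f_s.png

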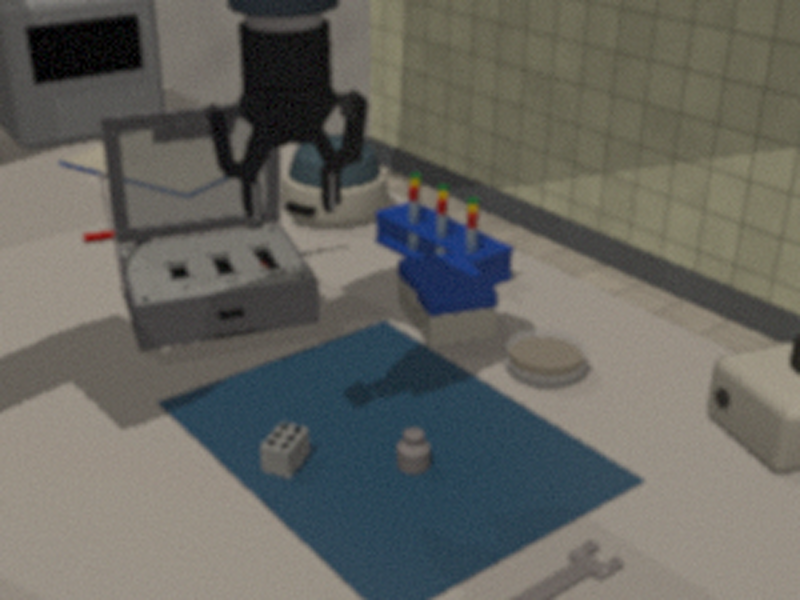

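The mat is empty of bolts, nothing stands above the gauge plate, and the lid is up with the stay's thumb bar where it was. The bystanders and both orange look-alikes are in place. I'm handing the job in.

```bash
python3 -c "
from rig import robot
print(robot.close_job())"
```

```text
the job is handed in; nothing more can be done
None
```

The job is handed in: the lid is up with its stay locked, and all six red-headed bolts present are in their compartments. Two short, one medium and three long each went through the shortest slot they fit. The run took 53 s of the 208 s allowed.

**Lid and stay:** The stay appears to have gone past straight while I raised the lid. The thumb bar did not move when I then pushed and gripped it. Two-view measurement put the knee about 7° past straight (± 2.4°; the stop is at 8.6°). The lid also held against 6–11 N towards shut without giving way. In the final pictures the bar is at the same place, within about 0.2 px.

**Bolts:** After each release the wrist picture showed the bolt down inside its compartment. The last wrist, top and side views show no bolts left on the mat and nothing above the plate. I took no separate final close-up of the short slot; that rests on the pictures taken during and just after the later drops.

**Other things on the bench:** The weight, block, spanner, tip box, dishes and both orange look-alikes look to be where they stood.

**What failed or disagreed:**
- My first push on the thumb bar pressed in a poor direction, and the tool slid along the bar.
- One side-on viewpoint was out of reach.
- Bolt lengths measured in the gripper came out 1–4 mm short or long, so I centred bolts over the slots on averaged estimates; all dropped cleanly.

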